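# Set the support leg of a microscope's extension table on its bearing plate

### The job

The microscope's extension table needs its outer end propped. Lay the bearing plate flat on the bench squarely under the foot of the support leg, then wind the leg's crank clockwise until the foot bears firmly on the plate - you feel the crank go stiff - and stop there without forcing it. Let go of everything, and leave the other things on the bench where they are.

Things in the scene. Friction and masses are not known exactly. Their poses are not given: they have to be found in the camera images.
- microscope: Microscope, 500 mm tall, fixed to the bench. Its black extension table (150 mm wide, ribs 118 mm above the bench, top 163 mm) runs along this body's -y to the support leg. Origin: on the bench under the leg's axis, z up; the pillar stands 440 mm off along +y. The leg's tube is 42 mm across, from 75 mm up, its collar and gear head 66 mm, top 224 mm. Below 75 mm only spindle and foot are there.
- crank_axis (a point): Point on the crank's vertical axis, at the top of its hub, 242 mm above the bench, over the middle of the foot. The flat steel crank arm (18 mm wide, its top at this height) turns about this axis.
- grip (a point): Centre of the crank's handgrip: an upright black round grip, 26 mm across, 58 mm tall, from 245 to 303 mm above the bench (this point 275 mm). It stands 55 mm from the crank axis and turns freely on its pin, so a gripper that holds it need not turn as it goes round.
- crank (a joint): Crank angle, rad, growing clockwise seen from above, its zero arbitrary. A turn lowers the leg by 12 mm. Turning freely it drags with about 7 N at the handgrip. The foot has a rubber cushion: past first touch the crank stiffens gradually, a quarter turn adding about 5 N at the grip and 150 N on the plate. It stays where left, up to about 200 N on the foot.
- foot_sole (a point): Centre of the underside of the leg's round foot: 44 mm across, 18 mm high, dark steel with a black rubber sole, on the leg's 29 mm spindle. It moves straight up and down on the leg's axis, and stands 20 to 33 mm above the bench at the start.
- plate_top (a point): Centre of the top face of the loose bearing plate: an aluminium square, 90 x 90 mm, 12 mm thick, with a straight bar handle from the middle of one side. x points away from the handle, y across it, z up. 207 mm long over all, about 0.33 kg. Lying flat, this point is 12 mm above the bench.
- plate_grip (a point): Centre of the plate's handle grip: a black block 55 mm long, 22 mm wide (along the plate's y) and 30 mm high, 135 mm from the plate's centre along the plate's -x, this point 18 mm above the bench (the grip's top is at 31 mm). A 16 mm wide, 15 mm high aluminium bar joins it to the plate.
- ethanol: Bystander: white plastic bottle, 64 mm across, 170 mm tall. Leave it where it is. Origin: middle of its underside.
- mount: Bystander: black mounted specimen, a plain disc 50 mm across and 28 mm high. Leave it where it is. Origin: middle of its underside.
- jar: Bystander: amber glass jar with a steel lid, 72 mm across, 85 mm tall. Leave it where it is. Origin: middle of its underside.
- spanner: Bystander: steel spanner lying flat, 170 mm long. Leave it where it is. Origin: middle of its underside.
- mount_tray: Bystander: open grey plastic tray of three black mounted specimens, 130 x 190 mm, 35 mm high. Leave it where it is. Origin: middle of its underside.
- dish: Bystander: low glass dish, 90 mm across, 22 mm high. Leave it where it is. Origin: middle of its underside.
- brush: Bystander: brush lying flat, 170 mm long. Leave it where it is. Origin: middle of its underside.
- foot: The leg's foot (see foot_sole); its origin is that same point.
- plate: The bearing plate with its handle; origin: centre of the square's underside, same axes as plate_top.
Not all that is in view belongs to the job. Several things look just like the plate: the one meant starts farthest from the robot's base.

How it is judged (in metres and radians):
On the way, in this order (a step that is already met when the one before it is completed fails the run):
1. the bearing plate lies flat on the bench under the foot, before the foot comes down on it (horizontal distance between plate_top and foot_sole below 0.025 m and height (world z) of plate_top below 0.016 m and angle between plate_top's own z axis and vertical below 0.06 rad and contact force between foot and plate below 10 N), for 0.2 s.
2. the leg is wound down until its foot bears on the plate with more than 40 N (contact force between foot and plate above 40 N and horizontal distance between plate_top and foot_sole below 0.025 m), for 0.2 s.
At the end, for the whole second after the job is handed in: The foot bears on the plate with 40 to 250 N (about 0.07 to 0.4 turn past first touch), the plate lies flat on the bench (tilt under 0.06 rad, its top less than 16 mm up) with its centre within 25 mm of the foot's, and crank and plate are at rest and released (all of step 2 and contact force between foot and plate below 250 N and height (world z) of plate_top below 0.016 m and angle between plate_top's own z axis and vertical below 0.06 rad and velocity of joint crank between -0.1 and 0.1 rad/s and linear speed of plate below 0.01 m/s).
It fails at once if the crank is forced: more than 250 N on the foot (contact force between foot and plate above 250 N).
It fails at once if another thing on the bench is moved by more than 30 mm (distance of any of ethanol, mount, jar, spanner, mount_tray, dish, brush from where it was at the start of the episode above 0.03 m).
It also fails if it takes over 70 s, if anything falls off the work surface, if the arm or the gripper's body presses on something with over 40 N, if the wrist force passes 120 N, or if a joint passes its speed limit or range.

### The arm

A 7-joint arm with a two-finger parallel gripper is mounted at the origin on the work surface. World frame = base frame: x ahead of the robot, y to its left, z up, the work surface at z = 0. Lengths are in mm, angles in rad, forces in N, time in s.
With the tool pointing down it reaches from about 400 to 875 mm from the base axis. Payload 4.4 kg.
Tool frame: the origin (TCP) lies midway between the tips of the shut fingers; the grasp point (between the pads) lies behind it (ctrl.grip_point_offset is the x of the grasp point in the tool frame, in mm); x points along the fingers, z is the direction in which the jaws open and shut, and the axes are right-handed (so a half turn about x gives the same grasp; the last joint's range is limited). The gripper opens to 85 mm and grips with 20 to 120 N. Pads are 22 mm wide; open, the fingers measure 114 mm over their backs; the gripper's body (76 mm by 85 mm) begins 54 mm behind the grasp point. The pads swing forward as they close: fully open they stand 13 mm farther back than shut.
Start: joints at [-1.311, 0.628, 0.038, 1.517, -0.027, 0.996, -0.02], TCP at [208.02, 615.829, 231.313] pointing down, gripper open.
Joint ranges: [-3.06, 3.06], [-0.37, 2.12], [-1.25, 1.32], [0.18, 2.47], [-1.1, 4.24], [0.23, 1.98], [-2.94, 2.94]. Speed limits (rad/s): [2.57, 2.57, 3.14, 3.14, 3.14, 3.14, 3.14].

### API

Orientations are given as [roll, pitch, yaw] about the fixed x, y, z axes, in that order (R = Rz(yaw) Ry(pitch) Rx(roll)).
In Python, from cell import status, eyes, ctrl gives the robot as it stands. The module is installed in compiled form; this text tells all that it offers.
- The arm moves only by the tool apply_moves, never from a script. Its argument "targets" is a list of rows, each a list of 3 entries, a list of its own where there are three numbers: the shift along the tool's x, y, z in mm, then the turn about the tool's x in degrees, then the finger opening in mm, from 0 to 85.4. In form: [[[dx, dy, dz], roll, claw], ...]. A call has 1 to 10 rows; each row shifts and turns the pose as measured when the row begins, along the tool's axes as they then stand; what a row does not reach is not made up. A row lasts 1/8 s, in which the tool goes at most 62.5 mm and 10.7 degrees, less where a joint would pass 70% of its speed; a pose out of reach is approached as far as the arm can. A call is refused whole if a number of a shift passes 62.5 or a number of a turn 10.7, either way. A call with a gripper value outside its range is refused whole. The fingers move at their own pace and stop on an object; the grip force is fixed at half the most. Time passes only in rows, so rows that do not move let the fingers close. It gives the time, the measured TCP pose, the force and the opening at its end, in the units of the state.
- status.read_state(): the state, without advancing time (a new reading comes with each control period).
- eyes.get_image(name): name is "side" or "top" or "wrist"; returns (picture, depth): 400x640x3 uint8, blue, green, red; 400x640 float32, mm along the optical axis (not along the pixel's ray), 0 where there is no reading.
- eyes.camera_params(name): a dict with "fx", "fy", "cx", "cy" (pixels), "R" (3x3) and "t" (3): a world point X has camera coordinates R X + t. Camera axes: x right, y down, z forward; pixel columns grow to the right and rows downward; lengths in mm; the calibration is good to about 2 mm. A picture is of the moment at which its call begins: read the wrist's pose just before it. camera_params takes no time and is no camera call; for the wrist camera it gives the pose at the moment of the call.
- ctrl.finish_job(): hands the job in, once; it reports no verdict.
The state is a dict: "clock": time; "qpos": joint angles; "qd": joint speeds; "tau": joint torques, N m; "eef_pos": TCP position; "tool_rot": TCP orientation; "force": force on the tool from outside, world axes, zero at the start; "torque": the same for the moment, N m; "width": finger opening in mm.
Only numpy, scipy, OpenCV 4.12 (cv2) and the standard library are available. Lean on these libraries where they do the work, as an engineer would, in place of code of your own. Each camera call takes 0.05 s, during which the arm holds its last target.

## Working session

There is one attempt and no reset: what is moved stays moved. The work goes in short steps, Python scripts to look and compute and a tool call to move; the robot and the scene stay as the last step left them, time stands still between calls to the robot, and variables do not carry over. Pictures are saved under pics/ and viewed, and the job is handed in when it is done.

Besides the shell and the picture viewer there is one more tool, called after ">>>" as name(argument=value, ...), one argument or row to a line, values as JSON. apply_moves: Moves the arm, as the interface text tells. Its arguments: {"type":"object","properties":{"targets":{"type":"array"}},"required":["targets"]}

```bash
mkdir -p pics; python3 - <<'E'
from cell import status, eyes, ctrl
import cv2,numpy as np
print(status.read_state()); print(ctrl.grip_point_offset)
for n in("side","top","wrist"):
    im,d=eyes.get_image(n); p=eyes.camera_params(n)
    cv2.imwrite(f"pics/{n}0.png",im); np.savez(f"{n}0.npz",im=im,d=d,**p)
    print(n,p)
E
```

```text
{'clock': 0.0, 'qpos': array([-1.31081266,  0.62934215,  0.0384527 ,  1.51837453, -0.0270022 ,
        0.99625867, -0.01999107]), 'qd': array([-0.00037765,  0.00147915, -0.00046992, -0.00120972, -0.00137333,
        0.0004951 , -0.00025817]), 'tau': array([-2.45804167e-04, -5.63398683e+01,  1.22611944e+00, -1.93446761e+01,
        1.10528534e-02,  1.03238155e-02, -1.40090572e-05]), 'eef_pos': array([207.8145077 , 615.23535038, 230.38974855]), 'tool_rot': array([-3.12615667,  1.56893194, -1.88114512]), 'force': array([-0.46397605,  0.62774291, -0.29828585]), 'torque': array([ 0.03165283, -0.05060327,  0.00984529]), 'width': 85.549258888916}
-18.700000000000003
side {'fx': 456.6017193754315, 'fy': 456.6017193754315, 'cx': 324.48280518145634, 'cy': 198.08191669636486, 'R': array([[-0.60071472,  0.79927745, -0.01724507],
       [ 0.60148196,  0.4376369 , -0.66835125],
       [-0.526651  , -0.41186103, -0.74364589]]), 't': array([ 373.39127015, -127.33454635, 1619.1161555 ])}
top {'fx': 423.283739404592, 'fy': 423.283739404592, 'cx': 323.6363266195935, 'cy': 204.0600418575387, 'R': array([[ 0.01245215, -0.99964628, -0.02350032],
       [-0.98413117, -0.0080918 , -0.17725789],
       [ 0.17700503,  0.02533464, -0.98388382]]), 't': array([ -90.90454043,  494.86321167, 1195.25890953])}
wrist {'fx': 321.81706572709766, 'fy': 321.81706572709766, 'cx': 323.50640644267014, 'cy': 202.08502350730654, 'R': array([[ 0.319167  ,  0.94769722, -0.00154695],
       [ 0.90544304, -0.30445378,  0.29577154],
       [ 0.27983089, -0.09580119, -0.95525745]]), 't': array([-649.82380801,  -39.07802708,  380.03134332])}
```

View pics/side0.png

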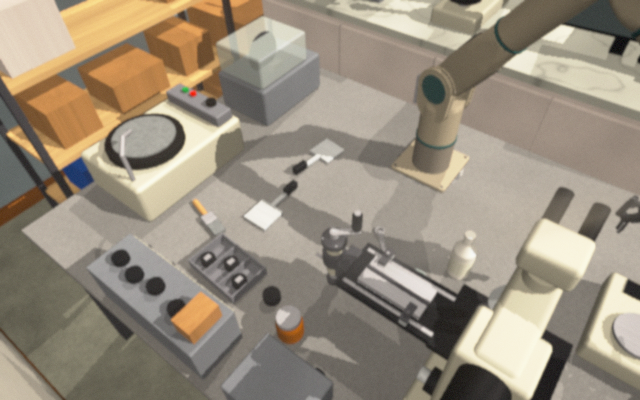

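View pics/top0.png

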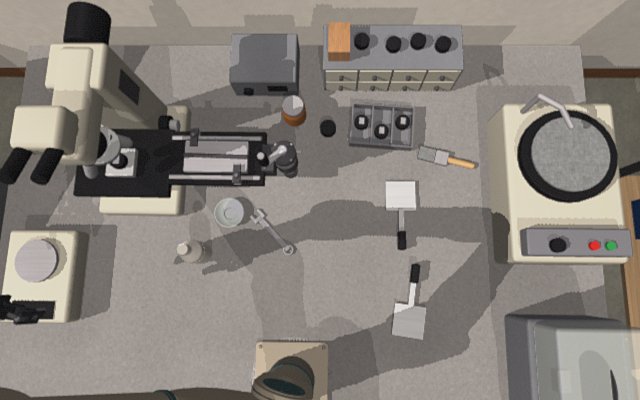

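View pics/wrist0.png

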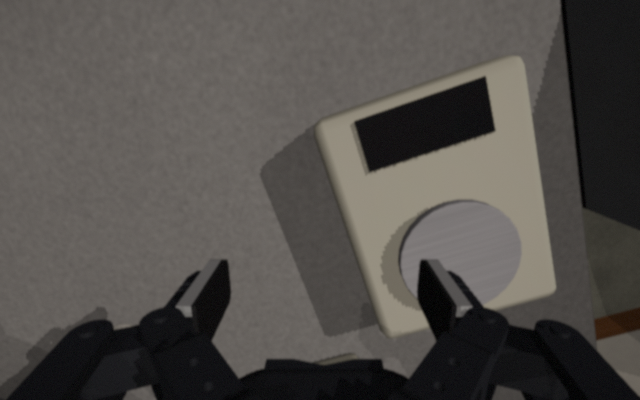

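Top view: the plate lookalikes are A at (400,195) with its grip at (402,240), and B at (409,320) with its grip at (414,273). The brush at (447,157) has an orange handle, so it isn't one. A is farther from the base at about (290,375), so A is the plate. The crank is at about (285,157). Now I'll measure and crop.

```bash
cat > h.py <<'E'
import numpy as np,cv2
def ray(p,u,v,z):
    R=np.array(p['R']);t=np.array(p['t']);C=-R.T@t
    d=R.T@np.array([(u-p['cx'])/p['fx'],(v-p['cy'])/p['fy'],1.]); return C+d*(z-C[2])/d[2]
def proj(p,X):
    c=np.array(p['R'])@np.array(X)+p['t']; return c[0]/c[2]*p['fx']+p['cx'],c[1]/c[2]*p['fy']+p['cy']
def cloud(p,d):
    v,u=np.mgrid[0:400,0:640]; c=np.stack([(u-p['cx'])/p['fx']*d,(v-p['cy'])/p['fy']*d,d],-1)
    return (c-np.array(p['t']))@np.array(p['R'])
E
python3 - <<'E'
from h import *
p=dict(np.load('top0.npz')); im=p['im']; d=p['d']
P=cloud(p,d)
print("base",ray(p,290,372,0))
# plates: bright mask
for nm,(x0,x1,y0,y1) in dict(A=(370,430,170,215),B=(380,440,295,345)).items():
    g=im[y0:y1,x0:x1].min(2); m=(g>185).astype(np.uint8); c=max(cv2.findContours(m,0,2)[0],key=cv2.contourArea)
    r=cv2.minAreaRect(c); print(nm,r[1],cv2.contourArea(c))
    cs=[ray(p,u+x0,v+y0,12) for u,v in cv2.boxPoints(r)]
    print(np.round(cs),"centre",np.round(np.mean(cs,0),1), "edges",[round(np.linalg.norm(cs[i]-cs[i-1])) for i in range(4)])
for nm,(x0,x1,y0,y1) in dict(A=(385,420,222,258),B=(400,430,258,290)).items():
    g=im[y0:y1,x0:x1].max(2); m=(g<60).astype(np.uint8); c=max(cv2.findContours(m,0,2)[0],key=cv2.contourArea)
    r=cv2.minAreaRect(c); print(nm,'grip',np.round(ray(p,r[0][0]+x0,r[0][1]+y0,31),1),r, 'dz',np.median(P[y0:y1,x0:x1,2][m>0]))
# crank region by height
w=P[130:190,240:310]
for lo,hi in((232,250),(285,320)):
    m=((w[...,2]>lo)&(w[...,2]<hi)); print(lo,hi,m.sum(), np.round(np.median(w[m],0),1), w[m].min(0).round(),w[m].max(0).round(), np.argwhere(m).mean(0)[::-1]+[240,130])
cv2.imwrite('pics/crank_top.png',cv2.resize(im[110:260,230:440],None,fx=3.8,fy=3.8,interpolation=cv2.INTER_CUBIC))
s=dict(np.load('side0.npz'))
cv2.imwrite('pics/crank_side.png',cv2.resize(s['im'][180:330,230:430],None,fx=4,fy=4,interpolation=cv2.INTER_CUBIC))
E
```

```text
base [19.49494285  4.60481089  0.        ]
A (26.0, 29.0) 698.5
[[ 571. -272.   12.]
 [ 571. -359.   12.]
 [ 492. -357.   12.]
 [ 491. -271.   12.]] centre [ 531.1 -315.2   12. ] edges [80, 87, 80, 86]
B (10.461414337158203, 25.896286010742188) 118.5
[[ 205. -281.   12.]
 [ 243. -345.   12.]
 [ 218. -360.   12.]
 [ 180. -296.   12.]] centre [ 211.3 -320.5   12. ] edges [29, 75, 29, 74]
A grip [ 394. -311.   31.] ((16.0, 18.0), (18.0, 8.0), 90.0) dz 31.114338064883835
B grip [ 300.7 -348.3   31. ] ((14.749999046325684, 14.750000953674316), (8.202438354492188, 17.960514068603516), 8.130102157592773) dz 30.471351547915894
232 250 172 [586.4  27.7 242. ] [551.   5. 233.] [609.  59. 249.] [276.75581395 154.30232558]
285 320 106 [558.7  56.1 302.5] [549.  46. 286.] [575.  69. 314.] [261.08490566 157.67924528]
```

View pics/crank_top.png

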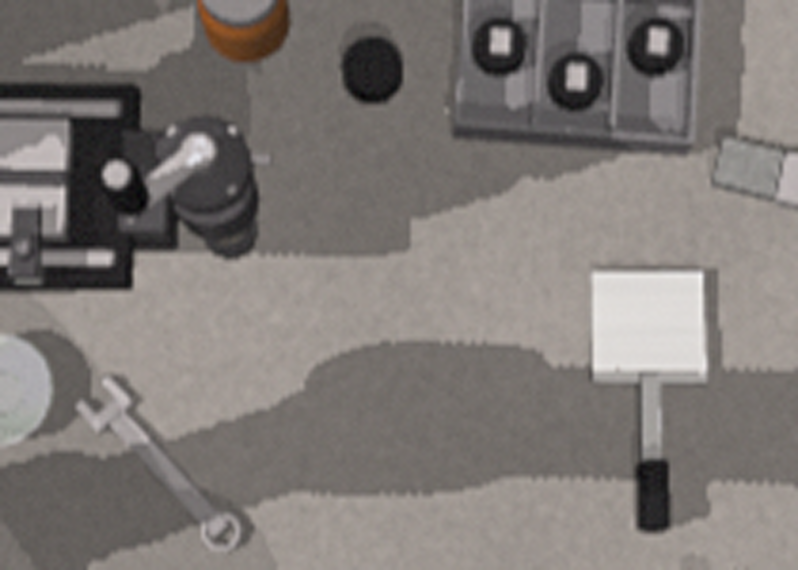

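View pics/crank_side.png

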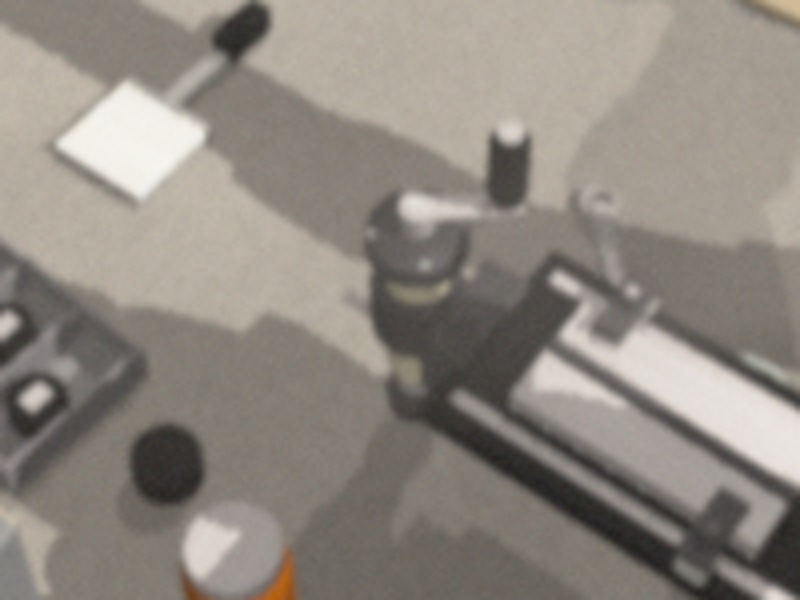

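Crop: A at (650,325) is a complete plate. Its bar runs down to the black grip at (652,495), so it points toward the robot. The crank hub is at (201,150), the grip cap at (118,175), and the spanner's near end at (220,530). Next I need the axis position, the obstacles and the tool axes.

```bash
python3 - <<'E'
from h import *
from cell import status,eyes
from scipy.spatial.transform import Rotation as Rn
p=dict(np.load('top0.npz')); s=dict(np.load('side0.npz'));w=dict(np.load('wrist0.npz'))
T=lambda u,v,z:ray(p,230+u/3.8,110+v/3.8,z).round(1)
S=lambda u,v,z:ray(s,230+u/4,180+v/4,z).round(1)
print("hub top",T(201,150,242),"side",S(416,208,242))
print("cap",T(118,175,303),"side",S(511,130,303))
print("mount",T(373,70,28),"spanner",T(220,530,3),T(110,400,3),T(80,410,3),"jar",T(245,-5,85),'dish',T(0,390,20))
print("plate corners",[T(*c,12) for c in((592,270),(704,270),(706,373),(594,373))],'grip ends',T(653,462,31),T(653,525,31))
print("side plate corners",[S(*c,12) for c in((55,145),(130,80),(208,133),(138,200))])
print("foot base side",S(408,400,28),T(235,235,40))
st=status.read_state(); R=Rn.from_euler('xyz',st['tool_rot']).as_matrix(); print(R.round(2))
C=-w['R'].T@w['t']; print('cam in tool',(R.T@(C-st['eef_pos'])).round(), 'cam axes in tool',(R.T@w['R'].T).round(2))
E
```

```text
hub top [598.5  13.2 242. ] side [603.2  20.4 242. ]
cap [562.8  56.6 303. ] side [561.6  59.3 303. ]
mount [733.8 -96.3  28. ] spanner [365.1  19.8   3. ] [467.  110.2   3. ] [458.8 133.7   3. ] jar [773.4   2.8  85. ] dish [471.6 194.2  20. ]
plate corners [array([ 573.5, -271.8,   12. ]), array([ 574.1, -360.4,   12. ]), array([ 491.2, -359.8,   12. ]), array([ 490.5, -272.3,   12. ])] grip ends [ 418.5 -314.    31. ] [ 370.4 -313.    31. ]
side plate corners [array([ 578.2, -353.4,   12. ]), array([ 491.4, -351.7,   12. ]), array([ 496.9, -263. ,   12. ]), array([ 580.5, -262.8,   12. ])]
foot base side [609.1  17.4  28. ] [593.1  10.3  40. ]
[[-0.   -0.95  0.32]
 [-0.    0.32  0.95]
 [-1.   -0.   -0.  ]]
cam in tool [-143.   76.    1.] cam axes in tool [[ 0.   -0.3   0.96]
 [ 0.   -0.96 -0.3 ]
 [ 1.    0.    0.  ]]
```

```bash
cat >> h.py <<'E'
from scipy.spatial.transform import Rotation as Rn
def tool(st): return Rn.from_euler('xyz',st['tool_rot']).as_matrix()
def plan(st,wps,step=60):
    "wps: (x,y,z,zaz_deg or None) ; prints tool-frame rows"
    pos=np.array(st['eef_pos']);R=tool(st);out=[]
    az=np.degrees(np.arctan2(R[1,2],R[0,2]))
    print('az',round(az,1),'pos',pos.round(1),'x-axis',R[:,0].round(3))
    for w in wps:
        d=np.array(w[:3])-pos; da=0 if w[3] is None else (w[3]-az+180)%360-180
        n=max(1,int(np.ceil(max(np.linalg.norm(d)/step,abs(da)/10.6))))
        for i in range(n):
            out.append((R.T@(d/n)).round(1).tolist()+[round(-da/n,1)])
            R=R@Rn.from_rotvec([np.radians(-da/n),0,0]).as_matrix()
        pos=np.array(w[:3]);az+=da
    for o in out: print([o[:3],o[3]])
E
python3 - <<'E'
from h import *
from cell import status
for n in('top','side'):
    p=dict(np.load(n+'0.npz')); P=cloud(p,p['d'])
    m=(p['d']>0)&(P[...,2]>120)&(P[...,0]>150)&(P[...,1]<500)&(P[...,1]>-450)&(P[...,0]<560)
    q=P[m]
    for y in range(-450,500,50):
        k=q[(q[:,1]>=y)&(q[:,1]<y+50)]
        if len(k)>5: print(n,y,len(k),'x',k[:,0].min().round(),k[:,0].max().round(),'z',k[:,2].max().round())
st=status.read_state()
plan(st,[(208,615,290,None),(330,420,290,90),(430,200,290,90),(470,0,290,90),(470,-200,250,90),(420,-313,150,90)],55)
E
```

```text
top 0 25 x 552.0 560.0 z 303.0
top 50 238 x 523.0 560.0 z 314.0
top 100 326 x 523.0 560.0 z 200.0
top 150 261 x 523.0 560.0 z 193.0
top 200 279 x 524.0 559.0 z 184.0
top 250 526 x 328.0 560.0 z 183.0
top 300 388 x 490.0 560.0 z 168.0
top 350 479 x 489.0 559.0 z 169.0
top 400 2854 x 444.0 560.0 z 531.0
top 450 2103 x 445.0 560.0 z 531.0
side 50 113 x 525.0 560.0 z 305.0
side 100 169 x 526.0 560.0 z 196.0
side 150 180 x 527.0 560.0 z 196.0
side 200 157 x 526.0 560.0 z 176.0
side 250 431 x 339.0 560.0 z 175.0
side 300 402 x 151.0 560.0 z 730.0
side 350 1035 x 154.0 560.0 z 744.0
side 400 1137 x 163.0 560.0 z 710.0
side 450 1135 x 454.0 560.0 z 528.0
az 71.3 pos [207.9 615.4 230.6] x-axis [-0.    -0.001 -1.   ]
[[-29.7, -0.1, -0.2], 0.0]
[[-29.7, -0.1, -0.2], 0.0]
[[0.0, -35.6, -29.1], np.float64(-3.7)]
[[0.0, -33.6, -31.4], np.float64(-3.7)]
[[0.0, -31.5, -33.5], np.float64(-3.7)]
[[0.0, -29.3, -35.5], np.float64(-3.7)]
[[0.0, -26.9, -37.3], np.float64(-3.7)]
[[0.1, -20.0, -44.0], np.float64(-0.0)]
[[0.1, -20.0, -44.0], np.float64(-0.0)]
[[0.1, -20.0, -44.0], np.float64(-0.0)]
[[0.1, -20.0, -44.0], np.float64(-0.0)]
[[0.1, -20.0, -44.0], np.float64(-0.0)]
[[0.1, -10.0, -50.0], np.float64(-0.0)]
[[0.1, -10.0, -50.0], np.float64(-0.0)]
[[0.1, -10.0, -50.0], np.float64(-0.0)]
[[0.1, -10.0, -50.0], np.float64(-0.0)]
[[10.1, -0.0, -50.0], np.float64(-0.0)]
[[10.1, -0.0, -50.0], np.float64(-0.0)]
[[10.1, -0.0, -50.0], np.float64(-0.0)]
[[10.1, -0.0, -50.0], np.float64(-0.0)]
[[33.4, 16.7, -37.6], np.float64(-0.0)]
[[33.4, 16.7, -37.6], np.float64(-0.0)]
[[33.4, 16.7, -37.6], np.float64(-0.0)]
```

>>> apply_moves(
  targets=[
    [[-30,0,0],0,85],
    [[-30,0,0],0,85],
    [[0,-36,-29],-3.7,85],
    [[0,-34,-31],-3.7,85],
    [[0,-32,-34],-3.7,85],
    [[0,-29,-36],-3.7,85],
    [[0,-27,-37],-3.7,85],
    [[0,-20,-44],0,85],
  ],
)

```text
clock: 1.15
eef_pos: [353.1, 372.3, 289.7]
tool_rot: [2.605, 1.566, -2.091]
force: [0.9, -0.2, 0.3]
width: 84.8
```

>>> apply_moves(
  targets=[
    [[0,-20,-44],0,85],
    [[0,-20,-44],0,85],
    [[0,-20,-44],0,85],
    [[0,-20,-44],0,85],
    [[0,-10,-50],0,85],
    [[0,-10,-50],0,85],
    [[0,-10,-50],0,85],
    [[0,-10,-50],0,85],
  ],
)

```text
clock: 2.15
eef_pos: [482.5, -14.4, 290.7]
tool_rot: [2.759, 1.566, -1.936]
force: [0.4, 1.0, -0.0]
width: 85.1
```

>>> apply_moves(
  targets=[
    [[10,0,-50],0,85],
    [[10,0,-50],0,85],
    [[10,0,-50],0,85],
    [[10,0,-50],0,85],
    [[20,0,-40],0,85],
    [[0,0,0],0,85],
  ],
)

```text
clock: 2.9
eef_pos: [485.5, -267.1, 229.4]
tool_rot: [3.005, 1.565, -1.696]
force: [0.7, 0.6, 0.0]
width: 84.7
```

```bash
python3 - <<'E'
from h import *
from cell import status,eyes
st=status.read_state();print(st['clock'],st['eef_pos'],st['qpos'].round(2),tool(st).round(3).tolist())
p=eyes.camera_params('wrist');im,d=eyes.get_image('wrist')
cv2.imwrite('pics/w1.png',im);np.savez('w1.npz',im=im,d=d,**p)
E
```

```text
2.9 [ 485.5011708  -267.12821732  229.42399631] [ 0.34  0.5   0.17  1.8  -0.1   0.86  2.13] [[-0.001, -1.0, -0.011], [-0.006, -0.011, 1.0], [-1.0, 0.001, -0.006]]
```

View pics/w1.png

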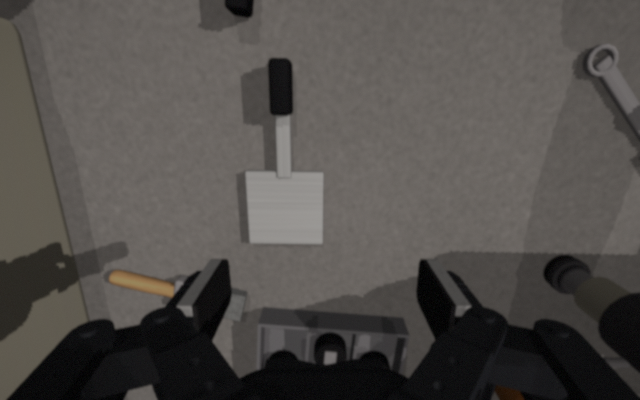

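The wrist view shows the plate square at (285,207), its grip at (281,86) with plate B's grip above it at (240,5), and the leg's foot at about (568,275). I'll measure these.

```bash
python3 - <<'E'
from h import *
from cell import status
p=dict(np.load('w1.npz'));im=p['im'];P=cloud(p,p['d'])
def box(m,x0,y0,z,nm):
    c=max(cv2.findContours(m.astype(np.uint8),0,2)[0],key=cv2.contourArea);r=cv2.minAreaRect(c)
    cs=np.array([ray(p,u+x0,v+y0,z) for u,v in cv2.boxPoints(r)])
    print(nm,cs.mean(0).round(1),'edges',[round(np.linalg.norm(cs[i]-cs[i-1])) for i in range(4)],'dirs',[round(np.degrees(np.arctan2(*(cs[i]-cs[i-1])[[1,0]])),1) for i in range(4)])
g=im[165:250,235:335].min(2);print(np.percentile(g,[10,50,90]));box(g>130,235,165,12,'plate')
g=im[50:122,260:305].max(2);box(g<45,260,50,31,'grip')
print('depth z',P[200:215,275:295,2].mean(),P[75:100,276:286,2].mean(), 'xy',P[75:100,276:286].mean((0,1)))
for v,u in((262,568),(275,568),(290,575),(300,590)): print(u,v,P[v,u].round())
cv2.imwrite('pics/w1c.png',cv2.resize(im[230:370,520:640],None,fx=4,fy=4,interpolation=cv2.INTER_CUBIC))
plan(status.read_state(),[(398,-312,120,90),(398,-312,3,90)])
E
```

```text
[ 91. 141. 146.]
plate [ 525.6 -313.2   12. ] edges [95, 85, 95, 92] dirs [np.float64(176.7), np.float64(90.7), np.float64(0.6), np.float64(-89.2)]
grip [ 395.7 -312.3   31. ] edges [52, 22, 52, 24] dirs [np.float64(179.3), np.float64(91.9), np.float64(0.5), np.float64(-88.0)]
depth z 14.888288120999299 31.50789430976571 xy [ 395.68541868 -311.70049369   31.50789431]
568 262 [579.  10.  43.]
568 275 [591.   7.  52.]
575 290 [594.  -3.  77.]
590 300 [593.  -4.  97.]
az 90.8 pos [ 486.5 -265.1  230.1] x-axis [ 0.001 -0.005 -1.   ]
[[36.8, 29.7, -15.0], np.float64(0.3)]
[[36.8, 29.6, -15.2], np.float64(0.3)]
[[36.8, 29.6, -15.3], np.float64(0.3)]
[[58.5, 0.0, 0.3], np.float64(-0.0)]
[[58.5, 0.0, 0.3], np.float64(-0.0)]
```

View pics/w1c.png

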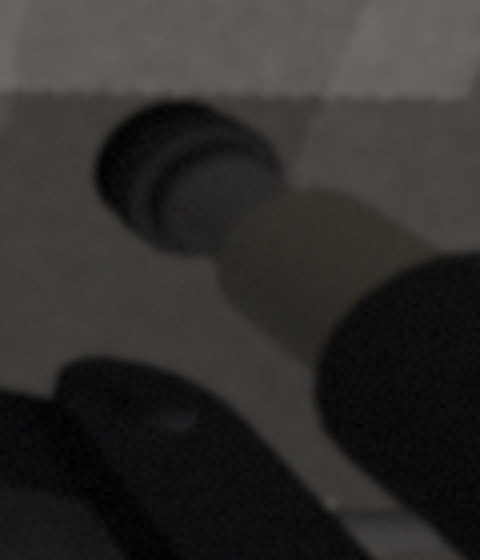

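The grip is at (396,-312) at 31 mm, and its 52x23 mm size fits. The plate centre is about 135 mm further on. Going down to it.

>>> apply_moves(
  targets=[
    [[37,30,-16],0.3,85],
    [[37,30,-16],0.3,85],
    [[37,30,-16],0,85],
    [[0,0,0],0,85],
  ],
)

```text
clock: 3.45
eef_pos: [400.0, -310.1, 118.3]
tool_rot: [-2.041, 1.563, -0.458]
force: [0.8, -0.2, 0.7]
width: 84.7
```

```bash
python3 - <<'E'
from h import *
from cell import status,eyes
plan(status.read_state(),[(396,-312,5,90)])
E
```

```text
az 90.7 pos [ 400.  -310.1  118.3] x-axis [ 0.007 -0.004 -1.   ]
[[56.7, 2.4, -0.7], np.float64(0.3)]
[[56.7, 2.4, -0.7], np.float64(0.3)]
```

>>> apply_moves(
  targets=[
    [[38,2,-1],0,85],
    [[38,2,-1],0,85],
    [[37,1,0],0,85],
    [[0,0,0],0,85],
  ],
)

```text
clock: 3.95
eef_pos: [405.9, -309.2, 6.9]
tool_rot: [-1.862, 1.551, -0.27]
force: [-0.2, -0.0, 0.5]
width: 85.4
```

```bash
python3 - <<'E'
from h import *
from cell import status,eyes
st=status.read_state()
plan(st,[(396,-312,5,90)]);print(st['force'],st['width'])
p=eyes.camera_params('wrist');im,d=eyes.get_image('wrist')
cv2.imwrite('pics/w2.png',im)
E
```

```text
az 91.2 pos [ 405.9 -309.2    6.9] x-axis [ 0.019 -0.005 -1.   ]
[[1.7, 10.0, -2.6], np.float64(1.2)]
[-0.20666289 -0.01663757  0.51574471] 85.42745168529935
```

View pics/w2.png

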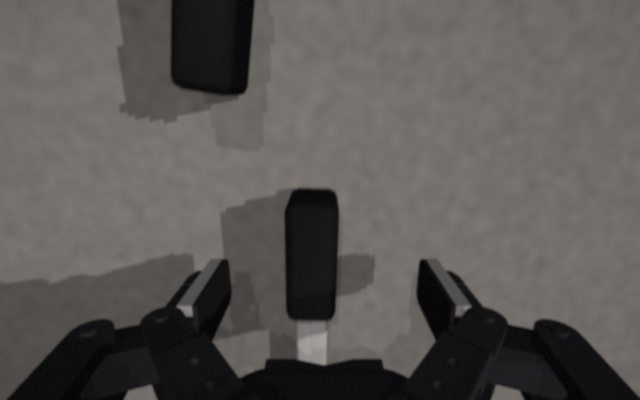

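The wrist view shows the plate's grip at (312,255), between the open pads at (215,290) and (440,290). I'll close.

>>> apply_moves(
  targets=[
    [[0,0,-2],0,10],
    [[0,0,0],0,10],
    [[0,0,0],0,10],
    [[0,0,0],0,10],
    [[0,0,0],0,10],
    [[0,0,0],0,10],
  ],
)

```text
clock: 4.75
eef_pos: [411.0, -313.2, 13.6]
tool_rot: [-1.977, 1.539, -0.383]
force: [0.5, -1.1, -1.3]
width: 20.8
```

```bash
python3 - <<'E'
from h import *
from cell import status,eyes
st=status.read_state()
print(st['force'],st['width'],st['qpos'].round(2))
plan(st,[(480,-240,8,110),(500,-100,8,135)],40)
E
```

```text
[ 0.5042557  -1.09654113 -1.33229906] 20.832406089544627 [ 0.57  0.79  0.05  2.07 -0.17  0.26  2.36]
az 91.3 pos [ 411.  -313.2   13.6] x-axis [ 0.03  -0.012 -0.999]
[[2.2, -23.5, 23.9], np.float64(-6.2)]
[[2.2, -26.0, 21.2], np.float64(-6.2)]
[[2.2, -28.1, 18.3], np.float64(-6.2)]
[[-0.3, -16.7, 31.2], np.float64(-6.2)]
[[-0.3, -20.0, 29.2], np.float64(-6.2)]
[[-0.3, -23.0, 26.8], np.float64(-6.2)]
[[-0.3, -25.8, 24.2], np.float64(-6.2)]
```

Gripped at 20.8 mm. Joint 6 is near its lower end here (0.26 against 0.23), so I'll pull outward first.

>>> apply_moves(
  targets=[
    [[0,-25,10],-3,10],
    [[0,-25,15],-5,10],
    [[0,0,0],0,10],
  ],
)

```text
clock: 5.12
eef_pos: [458.5, -286.3, 14.0]
tool_rot: [-2.156, 1.542, -0.422]
force: [-0.1, 1.4, -1.5]
width: 20.7
```

```bash
python3 - <<'E'
from h import *
from cell import status,eyes
st=status.read_state()
print(st['force'],st['width'],st['qpos'].round(2),st['eef_pos'].round(1),tool(st)[:,0].round(3))
im,d=eyes.get_image('wrist');cv2.imwrite('pics/w3.png',im)
p=eyes.camera_params('top');im,d=eyes.get_image('top');P=cloud(p,d)
w=P[150:230,350:420];i=im[150:230,350:420].min(2)
m=(i>180)&(w[...,2]<60)
A=np.c_[w[m][:,:2],np.ones(m.sum())];k,*_=np.linalg.lstsq(A,w[m][:,2],rcond=None);print('plate tilt',k[:2],m.sum(),w[m].mean(0))
cv2.imwrite('pics/t3.png',cv2.resize(im[130:280,300:480],None,fx=4,fy=4))
E
```

```text
[-0.05464263  1.39200142 -1.50925137] 20.656883667852586 [ 0.47  0.81  0.05  2.   -0.14  0.31  2.37] [ 458.5 -286.3   14. ] [ 0.027 -0.012 -1.   ]
plate tilt [-0.02486525 -0.0069904 ] 190 [ 603.12651067 -273.78141077   12.43876742]
```

View pics/t3.png

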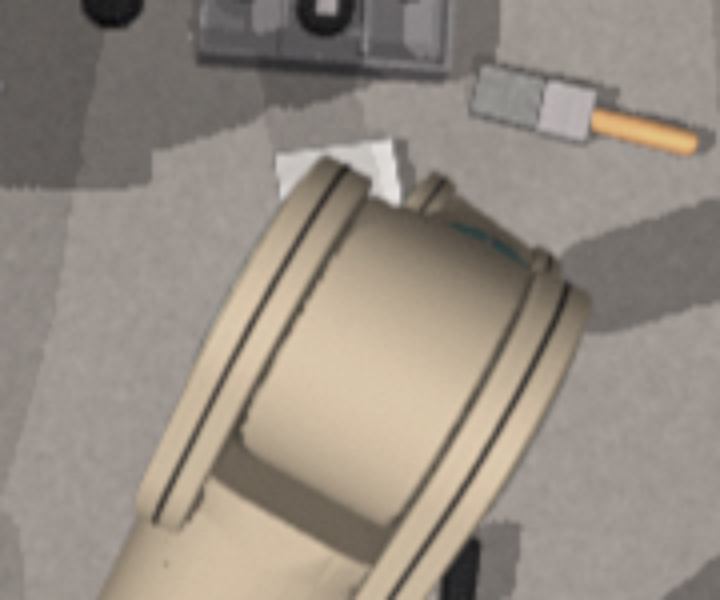

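View pics/w3.png

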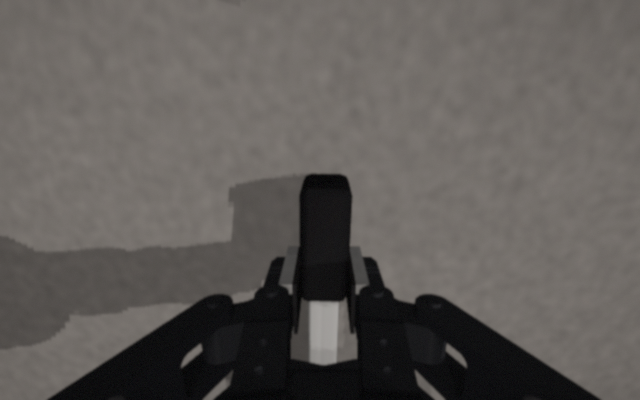

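The plate follows the gripper and is tilted by about 0.025 rad. In the wrist view the black grip is at (326,235) between the pads. The tray edge at (330,60) in the top crop stays clear. I'll lower a little and swing toward the leg.

```bash
python3 - <<'E'
from h import *
from cell import status,eyes
st=status.read_state()
plan(st,[(465,-200,10,112),(495,-115,9,132)],30)
E
```

```text
az 99.1 pos [ 456.2 -288.1   14. ] x-axis [ 0.025 -0.013 -1.   ]
[[1.0, -7.5, 28.6], np.float64(-4.3)]
[[1.0, -9.6, 27.9], np.float64(-4.3)]
[[1.0, -11.7, 27.1], np.float64(-4.3)]
[[0.2, -14.9, 16.9], np.float64(-5.0)]
[[0.2, -16.3, 15.5], np.float64(-5.0)]
[[0.2, -17.6, 14.0], np.float64(-5.0)]
[[0.2, -18.8, 12.5], np.float64(-5.0)]
```

>>> apply_moves(
  targets=[
    [[2,-8,29],-4.3,10],
    [[1,-10,28],-4.3,10],
    [[1,-12,27],-4.3,10],
    [[0,-15,17],-5,10],
    [[0,-16,16],-5,10],
    [[0,0,0],0,10],
  ],
)

```text
clock: 5.98
eef_pos: [484.4, -178.9, 15.2]
tool_rot: [-2.902, 1.516, -0.798]
force: [0.3, 2.9, 0.9]
width: 20.5
```

```bash
python3 - <<'E'
from h import *
from cell import status,eyes
st=status.read_state()
print(st['force'],st['width'],st['qpos'].round(2))
plan(st,[(495,-115,9,132)],30)
for n in('top','side'):
    im,d=eyes.get_image(n);np.savez(n+'4.npz',im=im,d=d,**eyes.camera_params(n))
    if n=='top': c=im[110:260,230:430]
    else: c=im[150:300,230:430]
    cv2.imwrite(f'pics/{n}4.png',cv2.resize(c,None,fx=4,fy=4,interpolation=cv2.INTER_CUBIC))
E
```

```text
[0.27420301 2.92965668 0.92310628] 20.514641184376966 [ 0.18  0.79  0.15  2.09 -0.34  0.23  2.72]
az 120.5 pos [ 484.4 -178.9   15.2] x-axis [ 0.039 -0.04  -0.998]
[[1.4, -13.8, 16.6], np.float64(-3.8)]
[[1.4, -14.9, 15.7], np.float64(-3.8)]
[[1.4, -15.9, 14.7], np.float64(-3.8)]
```

View pics/side4.png

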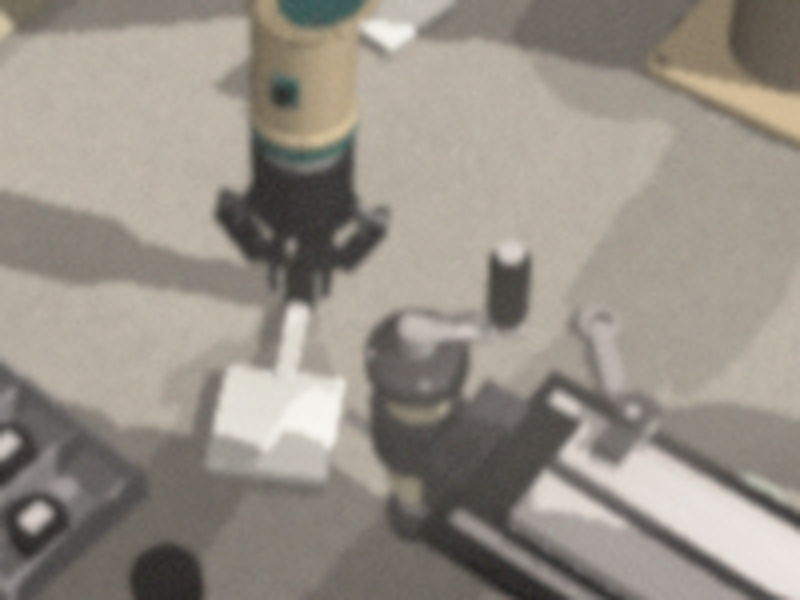

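View pics/top4.png

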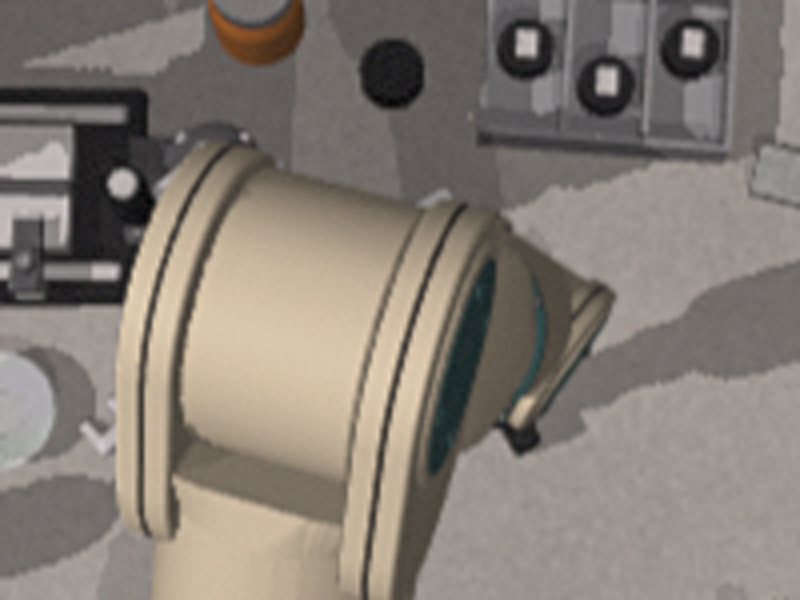

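Side view: the plate is at (280,425) with its bar up to the gripper at (300,290), left of the foot at (408,515). Joint 6 now reads 0.23, right at its lower limit, so I'll check it exactly before going on.

```bash
python3 - <<'E'
from h import *
from cell import status,eyes
st=status.read_state();print(st['qpos'],st['eef_pos'],st['clock'],st['torque'])
s=dict(np.load('side4.npz'));im=s['im']
S=lambda u,v,z:ray(s,230+u/4,150+v/4,z).round(1)
c=[S(*k,14) for k in((222,365),(345,380),(328,480),(207,470))]
print(c,np.mean(c,0),'edges',[round(np.linalg.norm(c[i]-c[i-1])) for i in range(4)],S(300,310,20))
P=cloud(s,s['d'])[150:300,230:430]
m=np.zeros((150,200),np.uint8);cv2.fillPoly(m,[(np.array([(222,370),(340,385),(323,472),(212,462)])/4).astype(int)],1)
w=P[m>0];A=np.c_[w[:,:2]-w[:,:2].mean(0),np.ones(len(w))];k,*_=np.linalg.lstsq(A,w[:,2],rcond=None);print('tilt',k,w.mean(0))
E
```

```text
[ 0.18522762  0.79159029  0.14763024  2.08624776 -0.33759764  0.2340313
  2.71501605] [ 483.72961691 -180.34798717   15.08004878] 6.075 [ 1.17577432 -0.33489458  0.26792718]
[array([ 576.1, -181.3,   14. ]), array([532.2, -97.7,  14. ]), array([609.3, -53.7,  14. ]), array([ 654.3, -129.3,   14. ])] [ 592.975 -115.5     14.   ] edges [94, 94, 89, 88] [ 503.5 -163.4   20. ]
tilt [ 0.82520592  0.66346704 14.01959488] [ 592.23371233 -118.5999028    14.01959488]
```

```bash
python3 - <<'E'
from h import *
from cell import status,eyes
plan(status.read_state(),[(500,-125,13,127)],20)
E
```

```text
az 120.4 pos [ 483.7 -180.3   15.1] x-axis [ 0.038 -0.04  -0.998]
[[0.2, -14.0, 13.2], np.float64(-2.2)]
[[0.2, -14.5, 12.6], np.float64(-2.2)]
[[0.2, -15.0, 12.1], np.float64(-2.2)]
```

>>> apply_moves(
  targets=[
    [[0,-15,13],-2.2,10],
    [[0,-15,13],-2.2,10],
    [[0,-15,12],-2.2,10],
    [[0,0,0],0,10],
  ],
)

```text
clock: 6.58
eef_pos: [501.1, -138.7, 15.5]
tool_rot: [-3.091, 1.502, -0.899]
force: [0.7, 3.6, 1.8]
width: 20.8
```

```bash
cat > look.py <<'E'
import sys
from h import *
from cell import status,eyes
k=sys.argv[1];st=status.read_state()
print(st['qpos'].round(3),st['eef_pos'].round(1),tool(st)[:,0].round(3),st['force'].round(1),st['width'],st['clock'])
for n in sys.argv[2:]:
    p=eyes.camera_params(n);im,d=eyes.get_image(n);np.savez(n+k+'.npz',im=im,d=d,**p)
    c={'top':im[110:260,230:430],'side':im[180:300,260:420],'wrist':im}[n]
    cv2.imwrite(f'pics/{n}{k}.png',cv2.resize(c,None,fx={'top':4,'side':5,'wrist':1}[n],fy={'top':4,'side':5,'wrist':1}[n],interpolation=cv2.INTER_CUBIC))
E
python3 look.py 5 side wrist
```

```text
[ 0.063  0.796  0.184  2.083 -0.38   0.235  2.75 ] [ 501.1 -138.7   15.5] [ 0.043 -0.054 -0.998] [0.7 3.6 1.8] 20.835335873125008 6.575
```

View pics/side5.png

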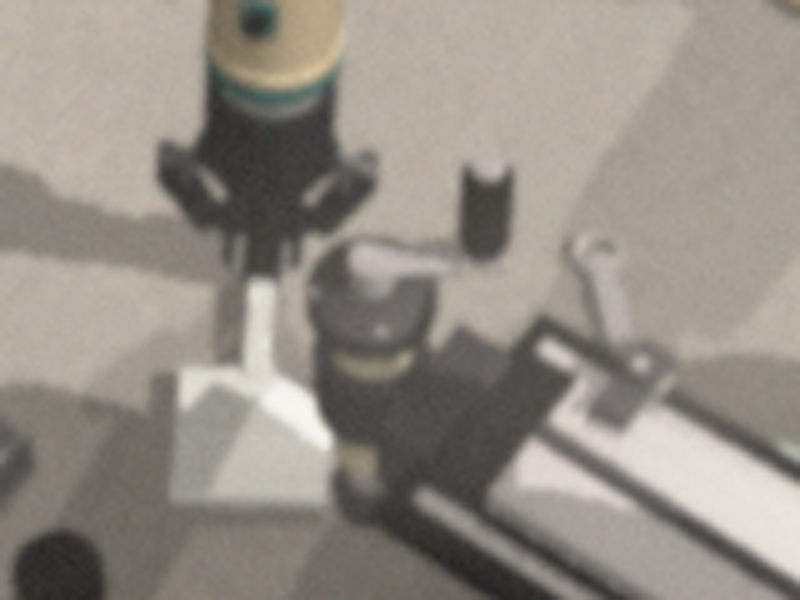

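View pics/wrist5.png

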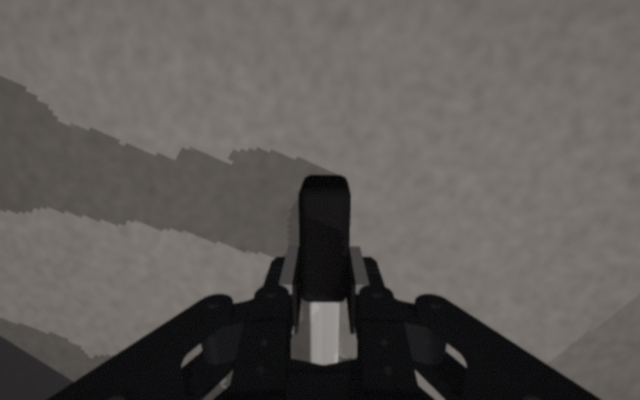

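Side crop: the plate is at (250,440) with its left corners at (178,368) and (170,500). The foot is at (360,500), just right of the plate's right edge. I'll pin down the leg axis and the plate's centre.

```bash
python3 - <<'E'
from h import *
from scipy.optimize import least_squares
def circ(xy,r):
    f=lambda c:np.hypot(xy[:,0]-c[0],xy[:,1]-c[1])-r
    s=least_squares(f,xy.mean(0),loss='soft_l1',f_scale=2);return s.x,np.abs(s.fun).mean()
for n in('top0','side0','w1'):
    p=dict(np.load(n+'.npz'));P=cloud(p,p['d']);q=P.reshape(-1,3)[p['d'].ravel()>0]
    near=(abs(q[:,0]-600)<60)&(q[:,1]<52)&(q[:,1]>-50);q=q[near]
    for lo,hi,r in((216,228,None),(120,215,33),(120,215,21),(78,110,21),(50,72,14.5),(236,248,None)):
        k=q[(q[:,2]>lo)&(q[:,2]<hi)]
        if len(k)<8: continue
        if r: print(n,lo,hi,len(k),r,circ(k[:,:2],r))
        else: print(n,lo,hi,len(k),'bbox',k[:,:2].min(0).round(1),k[:,:2].max(0).round(1),k.mean(0).round(1))
s=dict(np.load('side5.npz'))
S=lambda u,v,z:ray(s,260+u/5,180+v/5,z).round(1)
print([S(*c,13) for c in((178,368),(170,502),(335,508))], 'foot',S(360,515,25), S(332,490,25),S(388,500,25))
P=cloud(s,s['d'])
for (u,v) in((215,460),(300,470),(230,400),(290,400),(200,480)): print(P[180+v//5,260+u//5].round(1))
E
```

```text
top0 216 228 342 bbox [564.6 -15.5] [629.3  49.5] [596.4  12.4 222.4]
top0 120 215 266 33 (array([599.92515395,  19.11818547]), np.float64(3.4024814146801834))
top0 120 215 266 21 (array([587.15473167,  15.93170977]), np.float64(7.2059833528992785))
top0 236 248 166 bbox [561.1   5.1] [608.7  49.7] [586.7  27.6 241.9]
side0 216 228 260 bbox [575.3 -13.5] [630.5  50.4] [609.8  21.2 220.3]
side0 120 215 490 33 (array([598.04021104,  16.50161254]), np.float64(4.28535095104114))
side0 120 215 490 21 (array([610.15428525,  22.01208229]), np.float64(5.889038284747971))
side0 78 110 35 21 (array([600.62416065,  18.25784478]), np.float64(0.7643660360495601))
side0 50 72 17 14.5 (array([601.00650952,  18.1361299 ]), np.float64(1.3301587696745134))
side0 236 248 129 bbox [566.7   6.7] [612.3  51.8] [592.   29.8 239.6]
w1 120 215 2500 33 (array([599.9928764 ,  19.44801816]), np.float64(1.0526269415945895))
w1 120 215 2500 21 (array([597.21545327,   6.46338386]), np.float64(2.280524620699069))
w1 78 110 1282 21 (array([598.99160994,  17.60371557]), np.float64(0.4689876817032989))
w1 50 72 445 14.5 (array([598.89196358,  17.50651446]), np.float64(0.5824589945949954))
[array([ 592.5, -128.4,   13. ]), array([666.2, -73.8,  13. ]), array([614.2,   3.6,  13. ])] foot [615.4  22.   25. ] [ 6.117e+02 -2.000e-01  2.500e+01] [598.3  28.9  25. ]
[628.5 -71.6  11.1]
[604.6 -28.5  10.4]
[591.8 -89.8  12.3]
[571.  -61.5  12.3]
[645.7 -68.5  14.7]
```

The axis is at (599.5,17.8) from three depth fits that agree within 2 mm. The plate centre is at about (603,-62), and both ways of getting it agree. Now the last slide.

```bash
python3 - <<'E'
from h import *
from cell import status,eyes
plan(status.read_state(),[(511,-71,14,135)],18)
E
```

```text
az 125.5 pos [ 500.7 -139.5   15.4] x-axis [ 0.043 -0.055 -0.998]
[[-0.5, -12.1, 12.4], np.float64(-2.4)]
[[-0.5, -12.6, 11.9], np.float64(-2.4)]
[[-0.5, -13.0, 11.4], np.float64(-2.4)]
[[-0.5, -13.5, 10.8], np.float64(-2.4)]
```

>>> apply_moves(
  targets=[
    [[0,-12,13],-2.4,10],
    [[0,-13,13],-2.4,10],
    [[0,0,0],0,10],
  ],
)

```text
clock: 7.05
eef_pos: [506.3, -114.4, 15.6]
tool_rot: [3.09, 1.49, -0.935]
force: [0.3, 4.4, 3.2]
width: 21.0
```

```bash
python3 look.py 6 side; python3 - <<'E'
from h import *
from cell import status,eyes
plan(status.read_state(),[(511,-71,14,135)],18)
E
```

```text
[-0.027  0.801  0.235  2.09  -0.491  0.234  2.868] [ 506.3 -114.4   15.6] [ 0.048 -0.065 -0.997] [0.3 4.4 3.2] 20.96610690253348 7.05
az 129.4 pos [ 506.  -115.    15.6] x-axis [ 0.047 -0.065 -0.997]
[[-0.3, -10.6, 10.3], np.float64(-1.9)]
[[-0.3, -10.9, 9.9], np.float64(-1.9)]
[[-0.3, -11.2, 9.6], np.float64(-1.9)]
```

View pics/side6.png

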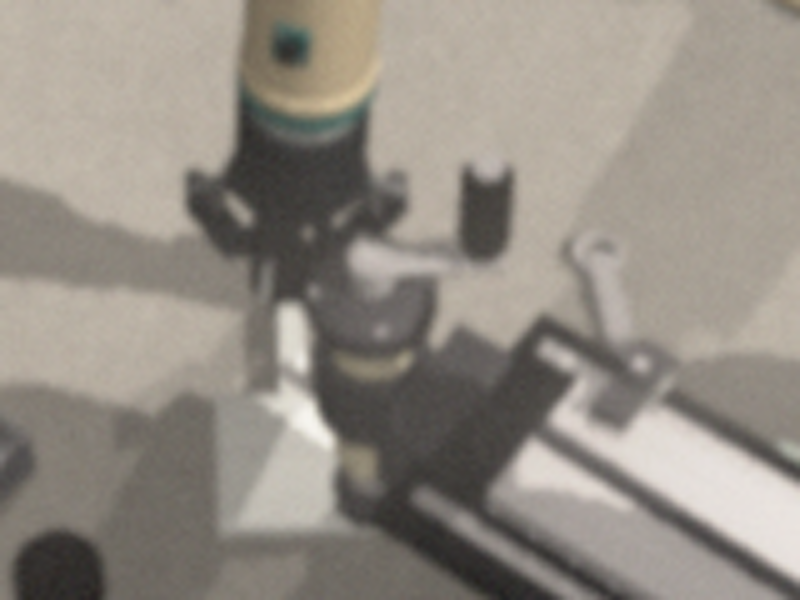

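>>> apply_moves(
  targets=[
    [[0,-10,14],0,10],
    [[0,-10,14],0,10],
    [[0,0,0],0,10],
  ],
)

```text
clock: 7.48
eef_pos: [504.4, -90.7, 15.2]
tool_rot: [3.066, 1.481, -0.977]
force: [0.6, 5.4, 4.5]
width: 20.6
```

```bash
python3 look.py 7 side wrist
```

```text
[-0.117  0.807  0.29   2.11  -0.637  0.234  2.941] [504.4 -90.7  15.2] [ 0.05  -0.074 -0.996] [0.6 5.4 4.5] 20.62544633792395 7.475
```

View pics/side7.png

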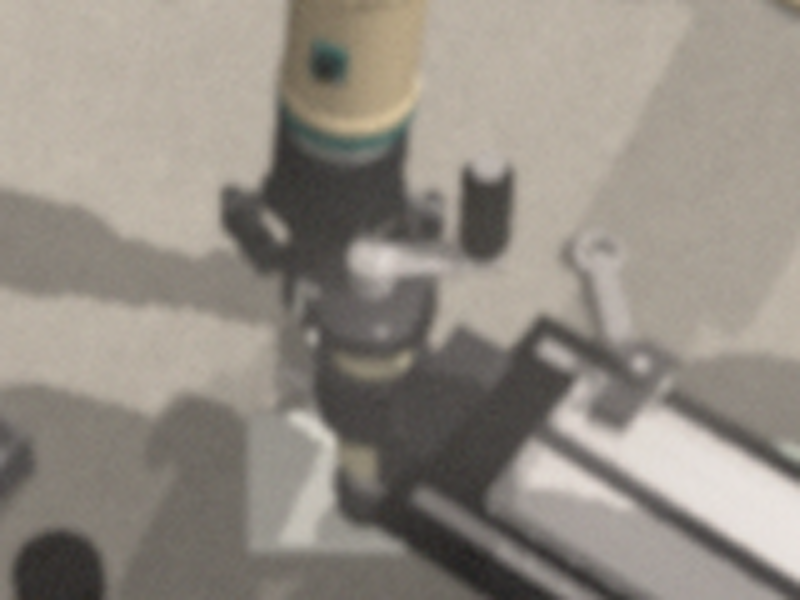

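```bash
python3 - <<'E'
from h import *
s=dict(np.load('side7.npz'))
S=lambda u,v,z:ray(s,260+u/5,180+v/5,z)
a=S(248,415,13);b=S(248,552,13);e=b-a;print(a.round(),b.round(),np.linalg.norm(e),np.degrees(np.arctan2(e[1],e[0])))
x=e/np.linalg.norm(e);y=np.array([-x[1],x[0],0]);print('centre',(a+45*x+45*y).round(1), 'via TCP',[ (504+126*np.cos(np.radians(f)),-91+126*np.sin(np.radians(f))) for f in(38,42)])
E
```

```text
[594. -75.  13.] [665. -18.  13.] 90.6617913813121 38.1763743182948
centre [601.7 -11.3  13. ] via TCP [(np.float64(603.2893549544469), np.float64(-13.426654108967057)), (np.float64(597.6362480101517), np.float64(-6.689543598783857))]
```

Side crop: the plate's left corners are at (248,415) and (248,550), with the foot at (360,510) above the plate. The centre is about (602,-11), still 29 mm short in y, and joint 7 is at its limit. I'll open, lift, roll 90° and take the 55 mm grip lengthwise.

>>> apply_moves(
  targets=[
    [[0,0,0],2,85],
    [[0,0,0],0,85],
    [[0,0,0],0,85],
    [[0,0,0],0,85],
  ],
)

```text
clock: 8.07
eef_pos: [501.7, -95.6, 14.4]
tool_rot: [3.052, 1.48, -1.035]
force: [-1.1, 0.2, 0.1]
width: 84.9
```

>>> apply_moves(
  targets=[
    [[-30,0,0],0,85],
    [[-30,0,0],0,85],
    [[0,0,0],10,85],
    [[0,0,0],10,85],
    [[0,0,0],10,85],
    [[0,0,0],10,85],
    [[0,0,0],10,85],
    [[0,0,0],10,85],
    [[0,0,0],10,85],
  ],
)

```text
clock: 9.2
eef_pos: [497.7, -91.5, 75.8]
tool_rot: [-1.976, 1.481, -1.042]
force: [-0.4, -0.4, -0.9]
width: 85.0
```

```bash
python3 look.py 8 side wrist;python3 - <<'E'
from h import *
from cell import status,eyes
plan(status.read_state(),[(496,-94,60,38)],30)
E
```

```text
[-0.409  0.808  0.767  2.112 -1.002  0.55   2.009] [497.7 -91.5  75.8] [ 0.045 -0.078 -0.996] [-0.4 -0.4 -0.9] 84.98218028920427 9.2
az 53.7 pos [497.6 -91.5  75.6] x-axis [ 0.045 -0.079 -0.996]
[[7.8, 0.5, -1.2], np.float64(7.9)]
[[7.8, 0.4, -1.2], np.float64(7.9)]
```

View pics/wrist8.png

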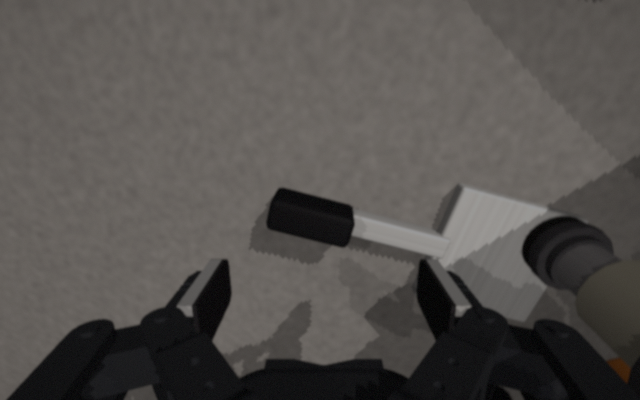

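View pics/side8.png

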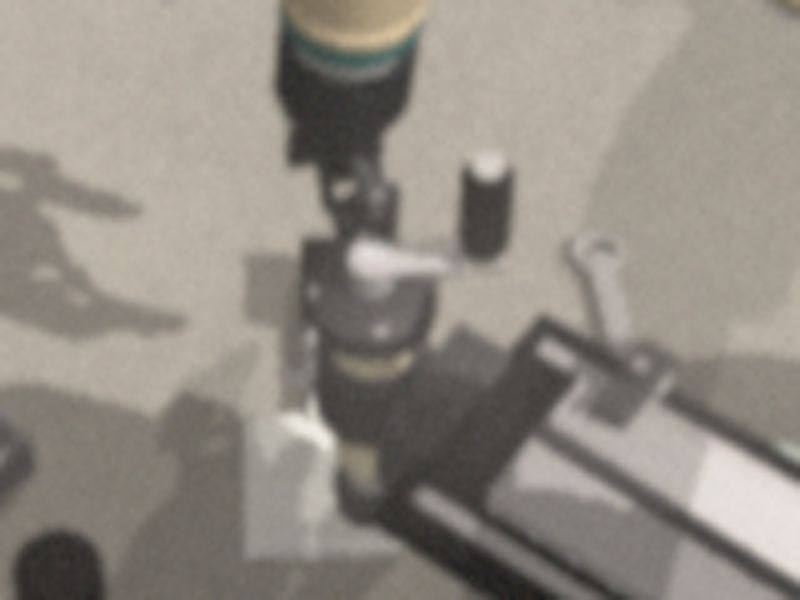

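The wrist view shows the released grip at (311,217), the bar running right to the plate at (500,250), and the foot at (568,260) over the plate. I'll measure from here.

```bash
python3 - <<'E'
from h import *
from cell import status
p=dict(np.load('wrist8.npz'));im=p['im'];P=cloud(p,p['d'])
g=im[180:255,255:362].max(2);m=((P[180:255,255:362,2]>22)&(P[180:255,255:362,2]<45)).astype(np.uint8)
c=max(cv2.findContours(m,0,2)[0],key=cv2.contourArea);r=cv2.minAreaRect(c)
cs=np.array([ray(p,u+255,v+180,31) for u,v in cv2.boxPoints(r)])
print('grip',cs.mean(0).round(1),[round(np.linalg.norm(cs[i]-cs[i-1])) for i in range(4)],[round(np.degrees(np.arctan2(*(cs[i]-cs[i-1])[[1,0]])),1) for i in range(4)])
q=P[180:255,255:362][(m>0)];print('grip z',np.percentile(q[:,2],[5,50,95]))
print('bar',P[232,395].round(1),P[240,430].round(1),'plate',P[200,480].round(1),P[220,500].round(1),P[225,465].round(1))
q=P.reshape(-1,3)[p['d'].ravel()>0]
k=q[(abs(q[:,2]-12)<4)&(q[:,0]>540)&(q[:,0]<680)&(abs(q[:,1])<90)];print(k.min(0),k.max(0))
gc=cs.mean(0)
for f in (36,38,40):print(f,(gc[:2]+135*np.array([np.cos(np.radians(f)),np.sin(np.radians(f))])).round(1))
print([ray(p,*c,12).round(1) for c in((462,186),(447,257),(553,208),(530,320))])
E
```

```text
grip [491.4 -98.1  31. ] [55, 24, 53, 25] [np.float64(-141.9), np.float64(126.5), np.float64(38.6), np.float64(-47.7)]
grip z [25.16422343 31.01827365 32.22047917]
bar [536.1 -61.6  15.4] [555.3 -45.6  15.2] plate [550.4  -4.6  11.9] [570.8  -0.6  12.5] [561.  -21.   11.9]
[540.00696178 -78.9135855    8.00240429] [660.94069925  45.19936652  15.99984617]
36 [600.6 -18.7]
38 [597.8 -15. ]
40 [594.8 -11.3]
[array([534.8,  -9.5,  12. ]), array([576.1, -42.9,  12. ]), array([583.1,  30.9,  12. ]), array([661.6, -19.1,  12. ])]
```

The plate lies flat with its centre at (598,-16) and its handle at 38.5°. Taking the grip lengthwise.

```bash
python3 - <<'E'
from h import *
from cell import status,eyes
plan(status.read_state(),[(492,-99,50,38.5),(492,-99,15,38.5)],30)
E
```

```text
az 53.7 pos [497.6 -91.5  75.6] x-axis [ 0.045 -0.079 -0.996]
[[12.9, 1.1, -4.2], np.float64(7.6)]
[[12.9, 0.5, -4.3], np.float64(7.6)]
[[17.4, 1.6, 0.2], np.float64(-0.0)]
[[17.4, 1.6, 0.2], np.float64(-0.0)]
```

>>> apply_moves(
  targets=[
    [[13,1,-4],8.5,85],
    [[13,0,-4],8.5,85],
    [[0,0,0],0,85],
  ],
)

```text
clock: 9.68
eef_pos: [492.7, -99.0, 49.3]
tool_rot: [-1.7, 1.48, -1.053]
force: [0.1, -0.2, 0.3]
width: 84.9
```

```bash
python3 look.py 9 wrist; python3 - <<'E'
from h import *
from cell import status,eyes
plan(status.read_state(),[(492,-99,15,38.5)],20)
E
```

```text
[-0.348  0.834  0.688  2.132 -1.076  0.48   1.801] [492.7 -99.   49.3] [ 0.045 -0.079 -0.996] [ 0.1 -0.2  0.3] 84.9452600349087 9.675
az 37.1 pos [493.1 -98.9  49.7] x-axis [ 0.046 -0.079 -0.996]
[[17.3, 1.9, -0.3], np.float64(-0.7)]
[[17.3, 1.9, -0.3], np.float64(-0.7)]
```

View pics/wrist9.png

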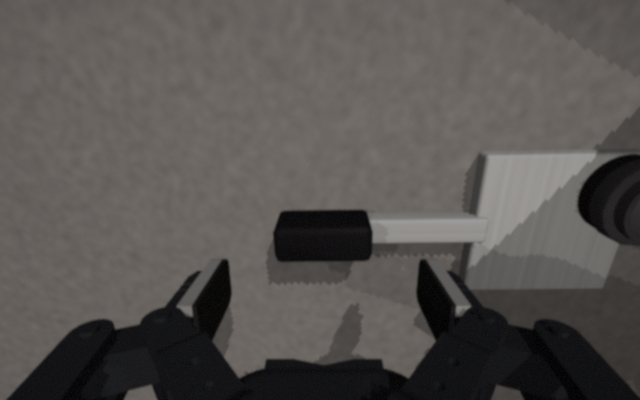

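The grip at (323,236) is parallel to the jaws and centred between the pads. Down and close.

>>> apply_moves(
  targets=[
    [[17,2,0],-0.7,85],
    [[17,2,0],-0.7,85],
    [[0,0,0],0,85],
    [[0,0,0],0,45],
    [[0,0,0],0,45],
    [[0,0,0],0,45],
    [[0,0,0],0,45],
  ],
)

```text
clock: 10.6
eef_pos: [494.3, -98.9, 18.4]
tool_rot: [-1.705, 1.475, -1.015]
force: [-0.1, -0.3, -3.5]
width: 52.9
```

```bash
python3 look.py 10 wrist; python3 - <<'E'
from h import *
from cell import status,eyes
plan(status.read_state(),[(510,-83,15,48.5)],13)
E
```

```text
[-0.241  0.844  0.507  2.138 -1.076  0.338  1.834] [494.3 -98.9  18.4] [ 0.05  -0.081 -0.995] [-0.1 -0.3 -3.5] 52.90803242659784 10.6
az 39.5 pos [494.3 -98.8  18.3] x-axis [ 0.05  -0.081 -0.995]
[[1.4, 1.3, 11.1], np.float64(-4.5)]
[[1.4, 0.4, 11.2], np.float64(-4.5)]
```

View pics/wrist10.png

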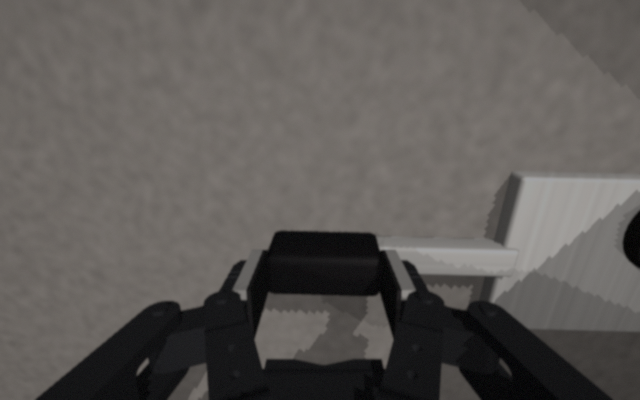

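The grip at (325,262) is held lengthwise at 52.9 mm. Slide and turn to bring the plate under the foot.

>>> apply_moves(
  targets=[
    [[1,1,11],-4.5,45],
    [[1,0,11],-4.5,45],
    [[0,0,0],0,45],
  ],
)

```text
clock: 11.02
eef_pos: [514.1, -91.3, 19.8]
tool_rot: [-1.845, 1.46, -1.001]
force: [1.2, 3.7, 1.4]
width: 53.1
```

```bash
cat > meas.py <<'E'
import sys
from h import *
p=dict(np.load(sys.argv[1]));im=p['im'];P=cloud(p,p['d'])
# grip by height, bar direction
Z=P[...,2];ok=p['d']>0
near=ok&(np.hypot(P[...,0]-495,P[...,1]+85)<60)
m=near&(Z>23)&(Z<40)&(im.max(2)<60)
c=max(cv2.findContours(m.astype(np.uint8),0,2)[0],key=cv2.contourArea);r=cv2.minAreaRect(c)
cs=np.array([ray(p,u,v,31) for u,v in cv2.boxPoints(r)])
print('grip',cs.mean(0).round(1),[round(np.linalg.norm(cs[i]-cs[i-1])) for i in range(4)])
pl=ok&(np.hypot(P[...,0]-600,P[...,1]-10)<75)&(Z>5)&(Z<22)&(im.min(2)>70)
q=P[pl]; print('plate pts',len(q),q.min(0).round(),q.max(0).round())
A=np.c_[q[:,:2]-[600,18],np.ones(len(q))];k=np.linalg.lstsq(A,q[:,2],rcond=None)[0];print('plane',k.round(3))
E
python3 look.py 11 wrist side; python3 meas.py wrist11.npz
```

```text
[-0.269  0.851  0.514  2.098 -1.006  0.346  1.886] [514.1 -91.3  19.8] [ 0.06  -0.093 -0.994] [1.2 3.7 1.4] 53.07841910123652 11.025
grip [514.3 -90.4  31. ] [64, 32, 58, 31]
plate pts 17903 [543. -53.   5.] [667.  48.  18.]
plane [-6.0000e-03 -2.9000e-02  1.2094e+01]
```

View pics/wrist11.png

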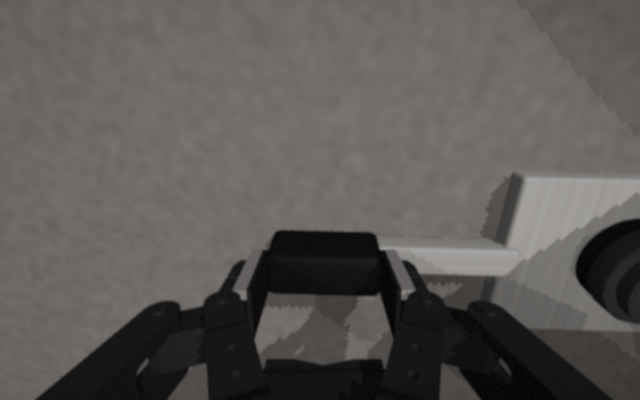

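View pics/side11.png

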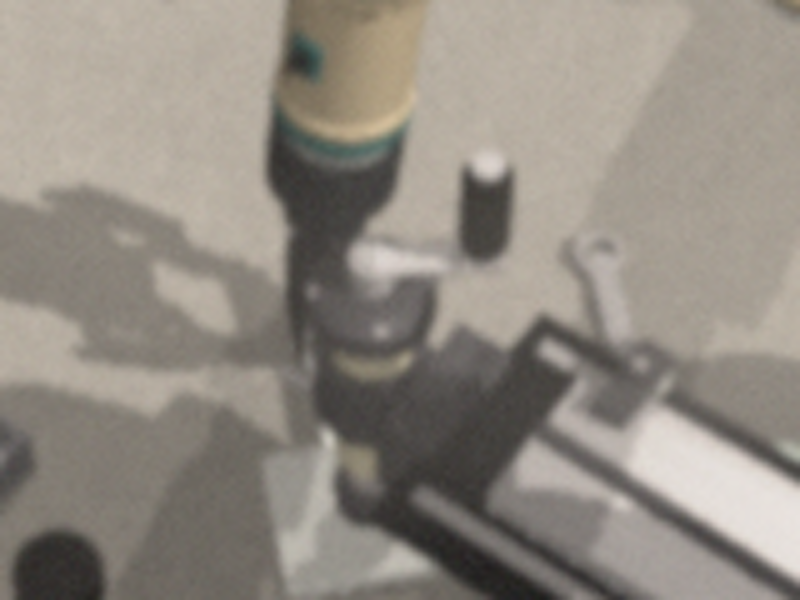

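```bash
python3 - <<'E'
from h import *
p=dict(np.load('wrist11.npz'))
a=ray(p,520,175,12);b=ray(p,637,176,12);c=ray(p,514,331,12)
print(a,b,c)
e=(b-a);print('phi',np.degrees(np.arctan2(e[1],e[0])));x=e/np.linalg.norm(e);y=np.array([-x[1],x[0],0])
print('centre',a+45*x-45*y, 'bar mid', ray(p,518,262,13), 'AC',np.linalg.norm(a-c))
im=p['im'];cv2.imwrite('pics/w11c.png',cv2.resize(im[160:345,460:640],None,fx=3.2,fy=3.2))
E
```

```text
[540.81560094   4.97661446  12.        ] [575.20540112  43.73541086  12.        ] [622.5902411  -42.68884822  12.        ]
phi 48.41808348819051
centre [604.34200021   8.77089913  12.        ] bar mid [581.42463147 -18.5369935   13.        ] AC 94.65245958606424
```

View pics/w11c.png

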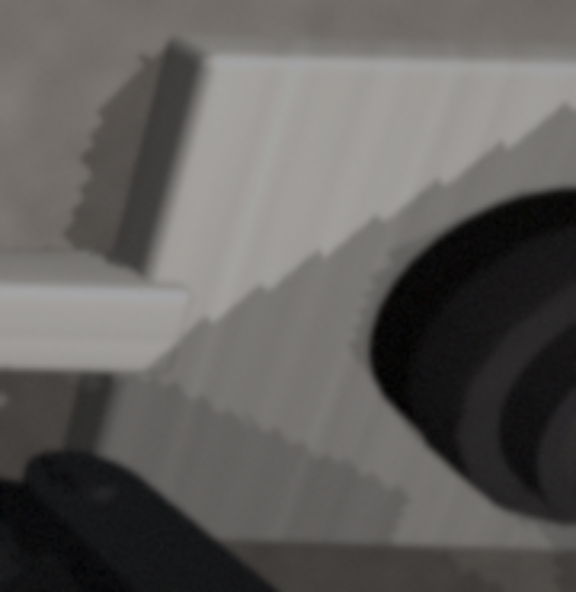

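The crop shows the foot well inside the plate. The plate's centre is about (603.5,9), needing a nudge of (-3.5,+9).

>>> apply_moves(
  targets=[
    [[0,6,3],0,45],
    [[0,5,2],0,45],
    [[0,0,0],0,45],
  ],
)

```text
clock: 11.5
eef_pos: [511.1, -84.1, 19.8]
tool_rot: [-1.827, 1.451, -0.992]
force: [1.3, -2.1, 3.6]
width: 52.8
```

```bash
python3 look.py 12 wrist; python3 - <<'E'
from h import *
p=dict(np.load('wrist12.npz'));im=p['im']
cv2.imwrite('pics/w12c.png',cv2.resize(im[160:345,460:640],None,fx=3.2,fy=3.2))
E
```

```text
[-0.282  0.846  0.502  2.114 -1.019  0.321  1.874] [511.1 -84.1  19.8] [ 0.065 -0.1   -0.993] [ 1.3 -2.1  3.6] 52.79887521229878 11.5
```

View pics/w12c.png

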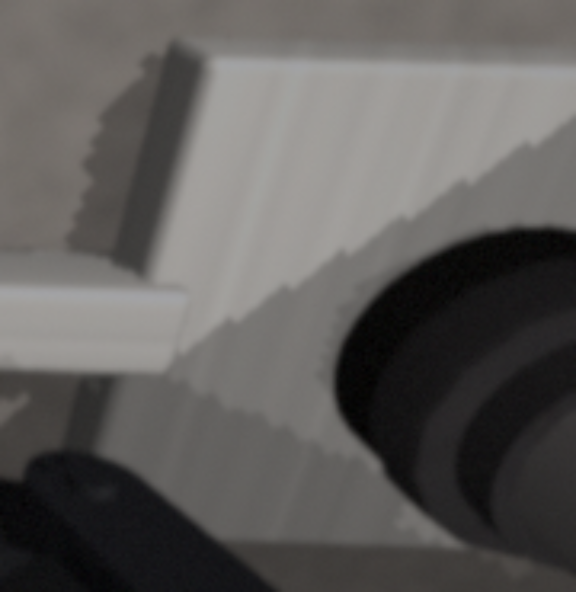

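It moved as intended, so the centre is now about (600.5,16). Release, rise, then check.

>>> apply_moves(
  targets=[
    [[0,0,0],0,85],
    [[0,0,0],0,85],
    [[0,0,0],0,85],
    [[0,0,0],0,85],
    [[-25,0,0],0,85],
    [[-25,0,0],0,85],
    [[0,0,0],0,85],
  ],
)

```text
clock: 12.42
eef_pos: [504.1, -75.4, 67.8]
tool_rot: [-1.883, 1.461, -1.039]
force: [0.6, -0.2, -0.1]
width: 84.9
```

```bash
python3 look.py 13 wrist side; python3 - <<'E'
from h import *
p=dict(np.load('wrist13.npz'));im=p['im']
cv2.imwrite('pics/w13c.png',cv2.resize(im[100:350,390:640],None,fx=2.4,fy=2.4))
E
```

```text
[-0.387  0.783  0.649  2.113 -0.912  0.45   1.783] [504.1 -75.4  67.8] [ 0.056 -0.095 -0.994] [ 0.6 -0.2 -0.1] 84.9448184897461 12.425
```

View pics/w13c.png

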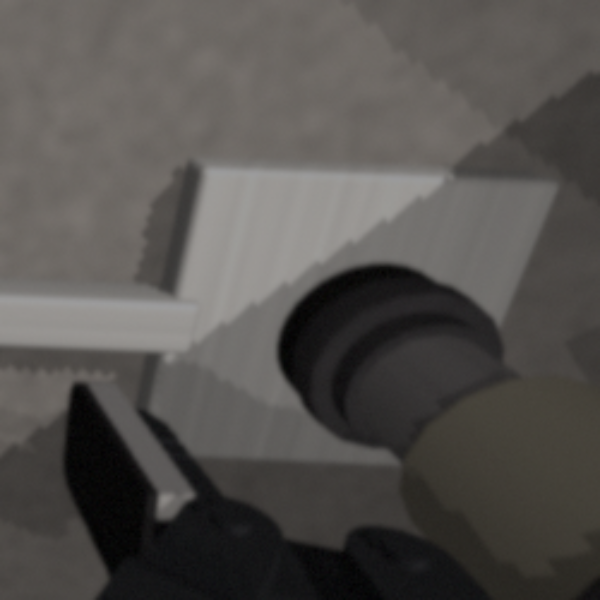

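View pics/side13.png

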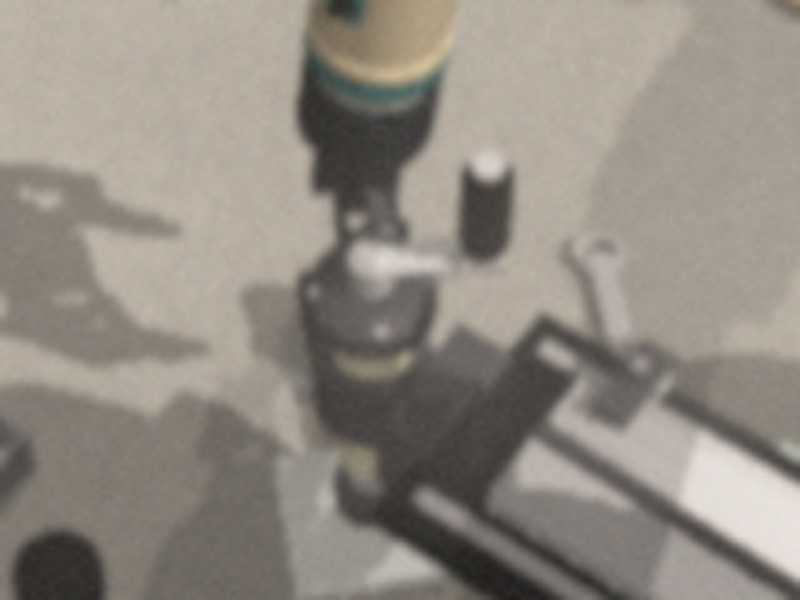

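```bash
python3 - <<'E'
from h import *
p=dict(np.load('wrist13.npz'))
W=lambda u,v,z:ray(p,390+u/2.4,100+v/2.4,z)
a=W(202,167,12);b=W(557,184,12);c=W(152,457,12)
print(a.round(1),b.round(1),c.round(1),np.linalg.norm(a-b),np.linalg.norm(a-c))
x=(b-a)/np.linalg.norm(b-a);y=np.array([-x[1],x[0],0]);print('centre',((b+c)/2).round(1),((a+b)/2-45*y).round(1),'phi',np.degrees(np.arctan2(x[1],x[0])))
P=cloud(p,p['d']);q=P.reshape(-1,3)[p['d'].ravel()>0]
r=np.hypot(q[:,0]-599.5,q[:,1]-17.8)
k=(r<26);h=np.histogram(q[k][:,2],bins=np.arange(8,80,2));print(list(zip(h[1].astype(int),h[0])))
k=(r>19)&(r<25)&(q[:,2]>17)&(q[:,2]<65);print(np.percentile(q[k][:,2],[2,5,10,50,90,95,98]))
k=(r>15.5)&(r<20)&(q[:,2]>25)&(q[:,2]<65);print('foot top z',np.percentile(q[k][:,2],[10,25,50,75,90]))
E
```

```text
[540.4  12.8  12. ] [601.8  76.5  12. ] [608.9 -45.9  12. ] 88.47662987401799 90.26260668207733
centre [605.3  15.3  12. ] [603.5  13.4  12. ] phi 46.02973464642531
[(np.int64(8), np.int64(0)), (np.int64(10), np.int64(446)), (np.int64(12), np.int64(1397)), (np.int64(14), np.int64(16)), (np.int64(16), np.int64(0)), (np.int64(18), np.int64(0)), (np.int64(20), np.int64(0)), (np.int64(22), np.int64(0)), (np.int64(24), np.int64(37)), (np.int64(26), np.int64(136)), (np.int64(28), np.int64(169)), (np.int64(30), np.int64(166)), (np.int64(32), np.int64(143)), (np.int64(34), np.int64(98)), (np.int64(36), np.int64(189)), (np.int64(38), np.int64(197)), (np.int64(40), np.int64(232)), (np.int64(42), np.int64(946)), (np.int64(44), np.int64(406)), (np.int64(46), np.int64(179)), (np.int64(48), np.int64(473)), (np.int64(50), np.int64(336)), (np.int64(52), np.int64(176)), (np.int64(54), np.int64(173)), (np.int64(56), np.int64(186)), (np.int64(58), np.int64(197)), (np.int64(60), np.int64(186)), (np.int64(62), np.int64(213)), (np.int64(64), np.int64(197)), (np.int64(66), np.int64(179)), (np.int64(68), np.int64(129)), (np.int64(70), np.int64(7)), (np.int64(72), np.int64(0)), (np.int64(74), np.int64(54)), (np.int64(76), np.int64(335))]
[26.1432644  27.09368365 28.63529883 39.73388826 43.86610617 44.17866198
 44.45463163]
foot top z [43.32459424 43.90213231 46.6317138  49.73225816 52.05004907]
```

Plate centre is about (604,14.5), 5 mm from the leg axis, and flat at 12 mm. The foot's top is at about 43.5 mm, so the sole is near 25.5. That gives a gap of about 13.5 mm, or 1.1 turns, with a target of about 1.3 turns. Now to the crank grip.

```bash
python3 - <<'E'
from h import *
from cell import status,eyes
plan(status.read_state(),[(500,-75,335,30),(563,56,335,30)],50)
E
```

```text
az 48.2 pos [503.3 -75.2  66.4] x-axis [ 0.053 -0.094 -0.994]
[[-44.5, -4.2, -1.9], np.float64(3.0)]
[[-44.5, -4.3, -1.7], np.float64(3.0)]
[[-44.5, -4.3, -1.4], np.float64(3.0)]
[[-44.5, -4.4, -1.2], np.float64(3.0)]
[[-44.5, -4.5, -1.0], np.float64(3.0)]
[[-44.5, -4.5, -0.7], np.float64(3.0)]
[[-3.0, 27.1, 40.1], np.float64(-0.0)]
[[-3.0, 27.1, 40.1], np.float64(-0.0)]
[[-3.0, 27.1, 40.1], np.float64(-0.0)]
```

>>> apply_moves(
  targets=[
    [[-45,-4,-2],3,85],
    [[-45,-4,-2],3,85],
    [[-45,-4,-1],3,85],
    [[-45,-4,-1],3,85],
    [[-45,-4,-1],3,85],
    [[-45,-4,-1],3,85],
    [[0,0,0],0,85],
  ],
)

```text
clock: 13.4
eef_pos: [497.8, -72.6, 338.9]
tool_rot: [-1.668, 1.469, -1.148]
force: [0.1, 0.6, -0.9]
width: 85.0
```

```bash
python3 look.py 14 wrist top; python3 - <<'E'
from h import *
from cell import status,eyes
plan(status.read_state(),[(563,56,335,30)],50)
E
```

```text
[-0.781  0.526  1.263  1.829 -0.486  1.105  1.152] [497.8 -72.6 338.9] [ 0.042 -0.093 -0.995] [ 0.1  0.6 -0.9] 84.97176136661406 13.4
az 29.8 pos [495.9 -71.3 336. ] x-axis [ 0.036 -0.091 -0.995]
[[-2.7, 25.6, 40.5], np.float64(-0.1)]
[[-2.7, 25.5, 40.5], np.float64(-0.1)]
[[-2.7, 25.5, 40.6], np.float64(-0.1)]
```

View pics/wrist14.png

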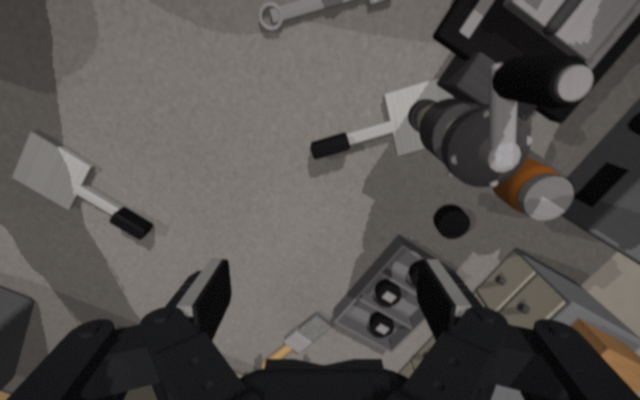

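The wrist view shows the grip cap at (574,82), the crank hub at (503,156), and the plate under the leg. Joint 3 is at 1.26 against a limit of 1.32, so I'll watch it. First I'll locate the cap and hub from here.

```bash
python3 - <<'E'
from h import *
p=dict(np.load('wrist14.npz'))
print('cap',ray(p,574,82,303),'hub',ray(p,503,156,242));P=cloud(p,p['d'])
q=P.reshape(-1,3)[p['d'].ravel()>0]
k=q[(q[:,2]>298)&(np.hypot(q[:,0]-562,q[:,1]-58)<30)];print(len(k),k.mean(0),k.min(0),k.max(0))
k=q[(q[:,2]>238)&(q[:,2]<246)&(np.hypot(q[:,0]-600,q[:,1]-18)<14)];print(len(k),k.mean(0),k.min(0),k.max(0))
E
```

```text
cap [563.96846453  60.47979901 303.        ] hub [596.97795414  17.65107049 242.        ]
2155 [559.48481608  57.34674605 304.3541181 ] [549.20459081  45.95069104 298.00610931] [572.76335597  70.88197095 309.28268569]
904 [597.26436963  17.53063776 242.23379695] [586.15454847   5.06659185 238.16132505] [610.5022988   31.51088703 244.28546111]
```

>>> apply_moves(
  targets=[
    [[-2,25,40],0,85],
    [[0,0,0],0,85],
  ],
)

```text
clock: 13.75
eef_pos: [517.4, -28.0, 331.5]
tool_rot: [-1.761, 1.475, -1.24]
force: [1.2, 0.1, -0.7]
width: 85.0
```

```bash
python3 look.py 15
```

```text
[-0.826  0.573  1.243  1.789 -0.516  1.136  1.083] [517.4 -28.  331.5] [ 0.031 -0.09  -0.995] [ 1.2  0.1 -0.7] 84.97259945202117 13.75
```

```bash
python3 - <<'E'
from h import *
from cell import status,eyes
plan(status.read_state(),[(563,57,333,30)],50)
E
```

```text
az 29.8 pos [517.4 -28.  331.5] x-axis [ 0.031 -0.09  -0.995]
[[-3.9, 25.3, 40.9], np.float64(-0.1)]
[[-3.9, 25.2, 40.9], np.float64(-0.1)]
```

>>> apply_moves(
  targets=[
    [[-4,25,41],0,85],
    [[-4,25,41],0,85],
    [[0,0,0],0,85],
  ],
)

```text
clock: 14.12
eef_pos: [562.4, 57.3, 328.0]
tool_rot: [-1.846, 1.477, -1.328]
force: [-0.1, -1.6, -0.3]
width: 85.1
```

```bash
python3 look.py 16 wrist; python3 - <<'E'
from h import *
from cell import status,eyes
st=status.read_state();plan(st,[(563,57,262,30)],35)
p=dict(np.load('wrist16.npz'));P=cloud(p,p['d'])
q=P.reshape(-1,3)[p['d'].ravel()>0]
k=q[(q[:,2]>300)&(q[:,2]<307)&(np.hypot(q[:,0]-562,q[:,1]-58)<25)];print(len(k),k.mean(0),k.min(0),k.max(0))
E
```

```text
[-0.887  0.668  1.211  1.655 -0.572  1.224  0.943] [562.4  57.3 328. ] [ 0.023 -0.091 -0.996] [-0.1 -1.6 -0.3] 85.09583231125087 14.125
az 29.4 pos [561.2  54.9 328.3] x-axis [ 0.022 -0.092 -0.996]
[[32.9, 3.5, 2.2], np.float64(-0.3)]
[[32.9, 3.5, 2.2], np.float64(-0.3)]
676 [560.6433422   62.59244459 303.43206534] [550.80208499  48.71930531 300.00227615] [574.13683953  70.78276774 306.9966557 ]
```

View pics/wrist16.png

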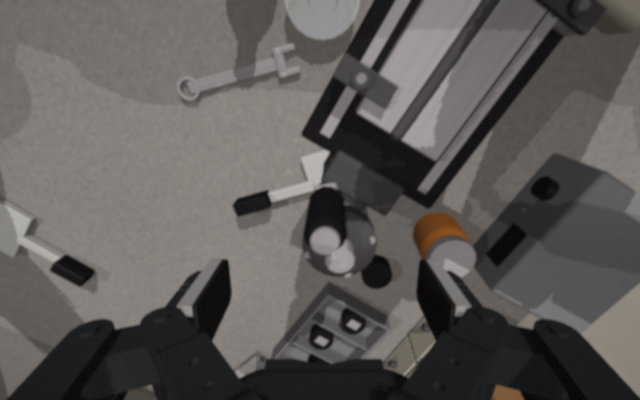

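The cap at (325,238) is centred between the pads. Go down and close on it.

>>> apply_moves(
  targets=[
    [[33,4,2],0,85],
    [[33,4,2],0,85],
    [[0,0,0],0,85],
  ],
)

```text
clock: 14.55
eef_pos: [559.2, 52.3, 258.6]
tool_rot: [-1.898, 1.475, -1.391]
force: [0.2, -0.9, 0.3]
width: 85.0
```

>>> apply_moves(
  targets=[
    [[0,0,0],0,15],
    [[0,0,0],0,15],
    [[0,0,0],0,15],
    [[0,0,0],0,15],
    [[0,0,0],0,15],
  ],
)

```text
clock: 15.18
eef_pos: [562.8, 51.1, 262.6]
tool_rot: [-1.787, 1.474, -1.281]
force: [1.3, -0.9, -5.4]
width: 24.5
```

```bash
python3 look.py 17 wrist
```

```text
[-0.852  0.725  1.152  1.755 -0.648  1.088  0.997] [562.8  51.1 262.6] [ 0.028 -0.092 -0.995] [ 1.3 -0.9 -5.4] 24.506369611766644 15.175
```

View pics/wrist17.png

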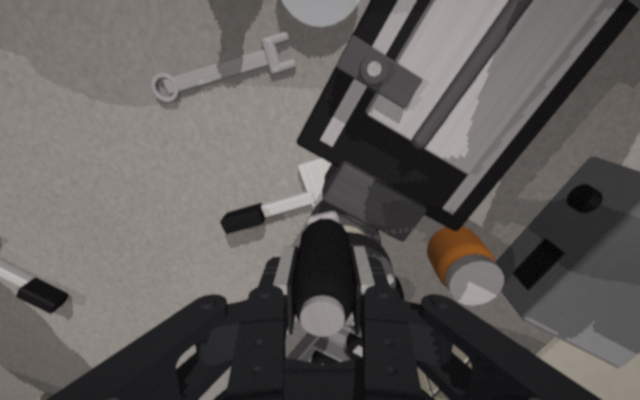

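The black grip at (325,265) is held at 24.5 mm. Now wind clockwise in short arcs, recomputing from the measured pose each time.

```bash
cat > arc.py <<'E'
import sys
from h import *
from cell import status
cx,cy=598.8,9.6; n=int(sys.argv[1]); da=float(sys.argv[2]); z=float(sys.argv[3]) if len(sys.argv)>3 else 262
st=status.read_state();R=tool(st);p=st['eef_pos']
d=p[:2]-[cx,cy];a=np.degrees(np.arctan2(d[1],d[0]));t=np.array([np.sin(np.radians(a)),-np.cos(np.radians(a)),0]);r=np.array([np.cos(np.radians(a)),np.sin(np.radians(a)),0])
f=st['force'];print('ang',round(a,1),'turned',round((131-a)/360,3),'(+n)','r',round(np.hypot(*d),1),'z',p[2].round(1),'F tan',round(f@t,1),'rad',round(f@r,1),'z',f[2].round(1),'lean',R[:,0].round(3),'q',st['qpos'].round(2),'w',round(st['width'],1),'t',st['clock'])
cur=p.copy()
for i in range(1,n+1):
    b=np.radians(a-da*i);x=np.array([cx+55*np.cos(b),cy+55*np.sin(b),z]);s=R.T@(x-cur);cur=x;print(s.round(1).tolist())
E
python3 arc.py 4 20
```

```text
ang 130.9 turned 0.0 (+n) r 54.9 z 262.6 F tan 2.3 rad -1.5 z -3.7 lean [ 0.028 -0.092 -0.995] q [-0.85  0.72  1.15  1.76 -0.65  1.09  1.  ] w 24.6 t 15.225
[0.1, 0.8, 19.1]
[0.2, -5.9, 18.2]
[0.8, -11.7, 15.1]
[1.3, -16.1, 10.1]
```

>>> apply_moves(
  targets=[
    [[0,1,19],0,15],
    [[0,-6,18],0,15],
    [[1,-12,15],0,15],
  ],
)

```text
clock: 15.6
eef_pos: [608.0, 66.1, 262.3]
tool_rot: [-1.985, 1.49, -1.479]
force: [-6.6, 8.0, 8.4]
width: 24.8
```

```bash
python3 arc.py 4 20
```

```text
ang 80.8 turned 0.14 (+n) r 57.3 z 262.3 F tan -7.8 rad 6.8 z 8.4 lean [ 0.007 -0.08  -0.997] q [-0.78  0.79  1.11  1.61 -0.67  1.18  0.96] w 24.8 t 15.6
[1.1, -16.0, 11.4]
[1.1, -17.7, 7.1]
[1.4, -19.0, 0.6]
[1.5, -18.1, -5.9]
```

The tangential drag is 7.8 N, matching the free-turning figure. Continuing.

>>> apply_moves(
  targets=[
    [[1,-16,11],0,15],
    [[1,-18,7],0,15],
    [[1,-19,1],0,15],
    [[1,-18,-6],0,15],
  ],
)

```text
clock: 16.1
eef_pos: [654.3, 25.0, 262.4]
tool_rot: [-2.044, 1.513, -1.526]
force: [2.8, 8.8, -1.6]
width: 24.6
```

```bash
python3 arc.py 4 20
```

```text
ang 15.5 turned 0.321 (+n) r 57.6 z 262.4 F tan -7.7 rad 5.0 z -1.6 lean [ 0.003 -0.058 -0.998] q [-0.64  0.83  1.06  1.48 -0.69  1.24  1.01] w 24.6 t 16.1
[1.5, -16.7, -10.4]
[1.1, -13.6, -13.3]
[0.9, -8.3, -17.2]
[0.6, -1.9, -19.0]
```

```bash
sed -i 's/598.8,9.6/601,12/' arc.py; python3 arc.py 4 20
```

```text
ang 13.6 turned 0.326 (+n) r 54.9 z 262.4 F tan -7.9 rad 4.8 z -1.6 lean [ 0.003 -0.058 -0.998] q [-0.64  0.83  1.06  1.48 -0.69  1.24  1.01] w 24.6 t 16.1
[1.5, -17.1, -8.3]
[1.0, -13.2, -13.7]
[0.9, -7.7, -17.4]
[0.6, -1.3, -19.0]
```

>>> apply_moves(
  targets=[
    [[1,-17,-8],0,15],
    [[1,-13,-14],0,15],
    [[1,-8,-17],0,15],
    [[1,-1,-19],0,15],
  ],
)

```text
clock: 16.6
eef_pos: [634.0, -31.5, 262.5]
tool_rot: [-1.664, 1.514, -1.133]
force: [10.6, -2.2, -4.2]
width: 24.6
```

```bash
python3 arc.py 4 20
```

```text
ang -52.8 turned 0.511 (+n) r 54.6 z 262.5 F tan -7.2 rad 8.1 z -4.2 lean [ 0.024 -0.052 -0.998] q [-0.58  0.78  1.06  1.57 -0.68  1.17  1.13] w 24.6 t 16.6
[0.6, 0.7, -19.0]
[-0.3, 7.5, -17.6]
[-0.7, 13.1, -13.9]
[-0.9, 17.0, -8.6]
```

>>> apply_moves(
  targets=[
    [[1,1,-19],0,15],
    [[0,7,-18],0,15],
    [[-1,13,-14],0,15],
    [[-1,17,-9],0,15],
  ],
)

```text
clock: 17.1
eef_pos: [568.1, -32.0, 262.5]
tool_rot: [-1.518, 1.5, -0.986]
force: [8.3, -1.7, -6.7]
width: 24.4
```

```bash
python3 arc.py 4 20
```

```text
ang -126.8 turned 0.716 (+n) r 55.0 z 262.5 F tan -7.7 rad -3.6 z -6.7 lean [ 0.039 -0.059 -0.997] q [-0.67  0.69  1.11  1.77 -0.66  1.06  1.18] w 24.4 t 17.1
[-0.8, 18.6, -4.2]
[-1.3, 18.9, 2.4]
[-1.2, 16.9, 8.8]
[-0.9, 12.9, 14.0]
```

>>> apply_moves(
  targets=[
    [[-1,19,-4],0,15],
    [[-1,19,2],0,15],
    [[-1,17,9],0,15],
  ],
)

```text
clock: 17.48
eef_pos: [546.0, 12.0, 262.5]
tool_rot: [-1.563, 1.486, -1.037]
force: [1.4, -6.8, -3.7]
width: 24.8
```

```bash
python3 arc.py 4 12; python3 look.py 18 side
```

```text
ang 180.0 turned -0.136 (+n) r 55.0 z 262.5 F tan -6.8 rad -1.4 z -3.7 lean [ 0.043 -0.073 -0.996] q [-0.8   0.68  1.15  1.83 -0.65  1.03  1.1 ] w 24.8 t 17.475
[-0.3, 9.3, 6.8]
[-0.6, 7.6, 8.6]
[-0.5, 5.7, 10.0]
[-0.3, 3.5, 10.9]
[-0.801  0.675  1.145  1.826 -0.648  1.032  1.103] [546.   12.  262.5] [ 0.043 -0.073 -0.996] [ 1.4 -6.8 -3.7] 24.78735369005596 17.475
```

View pics/side18.png

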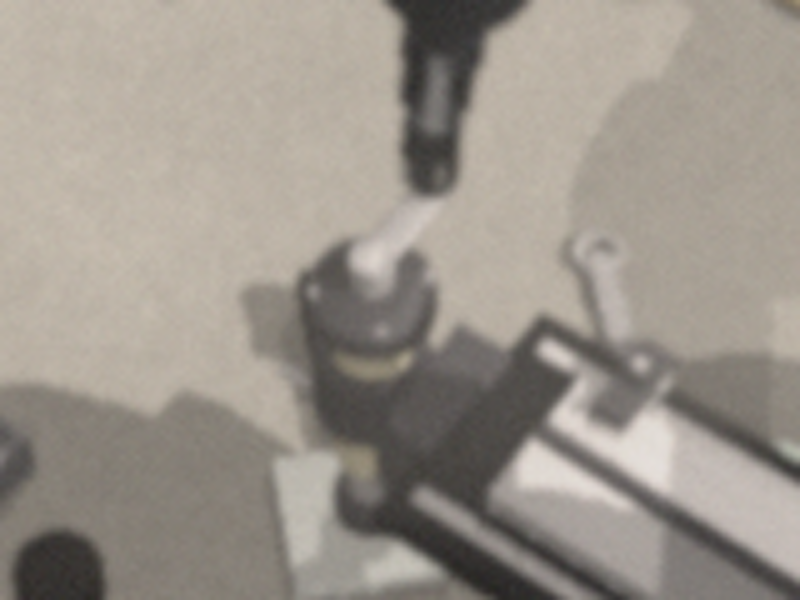

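The crank has turned 0.86 turn. The side crop shows it held and the foot at (360,500), now lower over the plate. I'll take smaller steps from here and watch the tangential force.

>>> apply_moves(
  targets=[
    [[0,9,7],0,15],
    [[-1,8,9],0,15],
    [[-1,6,10],0,15],
  ],
)

```text
clock: 17.9
eef_pos: [552.8, 38.6, 262.6]
tool_rot: [-1.695, 1.48, -1.173]
force: [-1.7, -6.5, -4.8]
width: 24.4
```

```bash
python3 arc.py 4 12
```

```text
ang 151.1 turned -0.056 (+n) r 55.0 z 262.6 F tan -6.6 rad -1.6 z -4.8 lean [ 0.035 -0.084 -0.996] q [-0.84  0.7   1.15  1.79 -0.65  1.06  1.04] w 24.4 t 17.9
[0.1, 4.9, 10.4]
[-0.4, 2.6, 11.2]
[-0.2, 0.2, 11.5]
[0.1, -2.2, 11.3]
```

>>> apply_moves(
  targets=[
    [[0,5,10],0,15],
    [[0,3,11],0,15],
    [[0,0,11],0,15],
  ],
)

```text
clock: 18.27
eef_pos: [568.6, 56.3, 262.4]
tool_rot: [-1.88, 1.484, -1.366]
force: [-10.1, 1.0, 8.1]
width: 25.0
```

```bash
python3 arc.py 4 12
```

```text
ang 126.2 turned 0.013 (+n) r 54.9 z 262.4 F tan -7.5 rad 6.8 z 8.1 lean [ 0.018 -0.085 -0.996] q [-0.84  0.74  1.14  1.73 -0.65  1.11  1.  ] w 25.0 t 18.275
[0.1, 0.3, 11.5]
[-0.1, -2.2, 11.3]
[0.1, -4.5, 10.6]
[0.3, -6.6, 9.4]
```

>>> apply_moves(
  targets=[
    [[0,0,11],0,15],
    [[0,-2,11],0,15],
  ],
)

```text
clock: 18.52
eef_pos: [583.7, 64.3, 262.4]
tool_rot: [-2.004, 1.489, -1.493]
force: [-7.4, -0.7, 4.0]
width: 24.5
```

```bash
python3 arc.py 4 10
```

```text
ang 108.3 turned 0.063 (+n) r 55.1 z 262.4 F tan -7.3 rad 1.7 z 4.0 lean [ 0.006 -0.082 -0.997] q [-0.82  0.76  1.13  1.68 -0.66  1.15  0.97] w 24.5 t 18.525
[0.3, -2.7, 9.2]
[0.0, -4.2, 8.6]
[0.2, -5.6, 7.8]
[0.3, -6.9, 6.7]
```

>>> apply_moves(
  targets=[
    [[0,-3,9],0,15],
    [[0,-4,9],0,15],
  ],
)

```text
clock: 18.77
eef_pos: [598.5, 67.2, 262.4]
tool_rot: [-2.126, 1.494, -1.619]
force: [-7.1, -0.6, 1.9]
width: 24.3
```

```bash
python3 arc.py 4 10
```

```text
ang 92.6 turned 0.107 (+n) r 55.3 z 262.4 F tan -7.1 rad -0.2 z 1.9 lean [-0.004 -0.077 -0.997] q [-0.79  0.78  1.12  1.62 -0.67  1.19  0.96] w 24.3 t 18.775
[0.4, -5.2, 8.1]
[0.1, -6.3, 7.2]
[0.2, -7.5, 6.0]
[0.4, -8.4, 4.6]
```

>>> apply_moves(
  targets=[
    [[0,-5,8],0,15],
    [[0,-6,7],0,15],
  ],
)

```text
clock: 19.02
eef_pos: [613.0, 66.0, 262.3]
tool_rot: [-2.258, 1.499, -1.753]
force: [-9.1, 1.6, 1.8]
width: 24.8
```

```bash
python3 arc.py 4 10
```

```text
ang 77.5 turned 0.149 (+n) r 55.3 z 262.3 F tan -9.2 rad -0.5 z 1.8 lean [-0.013 -0.071 -0.997] q [-0.76  0.8   1.1   1.57 -0.67  1.22  0.95] w 24.8 t 19.025
[0.4, -7.2, 6.4]
[0.2, -8.0, 5.3]
[0.3, -8.8, 3.8]
[0.4, -9.3, 2.3]
```

>>> apply_moves(
  targets=[
    [[0,-7,6],0,15],
  ],
)

```text
clock: 19.15
eef_pos: [619.8, 64.0, 262.3]
tool_rot: [-2.333, 1.502, -1.828]
force: [-7.5, 3.1, 1.3]
width: 24.6
```

```bash
python3 arc.py 3 10
```

```text
ang 70.2 turned 0.169 (+n) r 55.3 z 262.3 F tan -8.2 rad 0.4 z 1.3 lean [-0.018 -0.067 -0.998] q [-0.74  0.81  1.1   1.55 -0.67  1.23  0.95] w 24.6 t 19.15
[0.4, -7.9, 5.5]
[0.2, -8.6, 4.2]
[0.3, -9.2, 2.7]
```

>>> apply_moves(
  targets=[
    [[0,-8,5],0,15],
  ],
)

```text
clock: 19.27
eef_pos: [626.2, 61.2, 262.2]
tool_rot: [-2.417, 1.505, -1.912]
force: [-7.3, 3.6, 1.7]
width: 24.5
```

```bash
python3 arc.py 3 10
```

```text
ang 62.9 turned 0.189 (+n) r 55.3 z 262.2 F tan -8.1 rad -0.2 z 1.7 lean [-0.022 -0.062 -0.998] q [-0.72  0.82  1.09  1.53 -0.68  1.25  0.96] w 24.5 t 19.275
[0.4, -8.5, 4.4]
[0.2, -9.1, 3.1]
[0.3, -9.5, 1.5]
```

>>> apply_moves(
  targets=[
    [[0,-8,4],0,15],
  ],
)

```text
clock: 19.4
eef_pos: [631.7, 58.1, 262.1]
tool_rot: [-2.511, 1.508, -2.006]
force: [-8.1, 4.2, 1.8]
width: 24.4
```

```bash
python3 arc.py 3 10
```

```text
ang 56.3 turned 0.207 (+n) r 55.4 z 262.1 F tan -9.1 rad -1.0 z 1.8 lean [-0.027 -0.057 -0.998] q [-0.7   0.82  1.08  1.51 -0.68  1.26  0.96] w 24.4 t 19.4
[0.3, -9.0, 3.3]
[0.2, -9.4, 2.1]
[0.3, -9.6, 0.4]
```

>>> apply_moves(
  targets=[
    [[0,-9,3],0,15],
  ],
)

```text
clock: 19.52
eef_pos: [637.0, 54.1, 262.1]
tool_rot: [-2.617, 1.511, -2.112]
force: [-7.4, 4.9, 0.9]
width: 24.6
```

```bash
python3 arc.py 3 10; python3 look.py 19 side
```

```text
ang 49.5 turned 0.226 (+n) r 55.4 z 262.1 F tan -8.9 rad -1.1 z 0.9 lean [-0.031 -0.051 -0.998] q [-0.69  0.83  1.07  1.49 -0.68  1.27  0.96] w 24.6 t 19.525
[0.3, -9.4, 2.2]
[0.2, -9.5, 0.9]
[0.3, -9.6, -0.7]
[-0.685  0.828  1.074  1.492 -0.683  1.274  0.964] [637.   54.1 262.1] [-0.031 -0.051 -0.998] [-7.4  4.9  0.9] 24.562090461880338 19.525
```

View pics/side19.png

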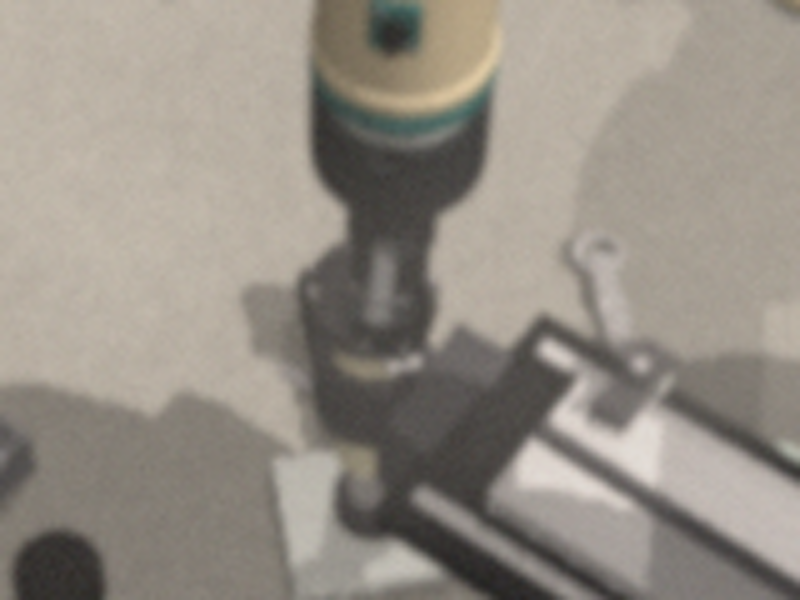

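The tangential force is rising: about 7.2 N when free, now about 9 N. That fits first touch near 1.12 turn. I'll go on gently, aiming for about 11.5 N.

>>> apply_moves(
  targets=[
    [[0,-9,2],0,15],
    [[0,-9,1],0,15],
  ],
)

```text
clock: 19.82
eef_pos: [645.2, 45.0, 261.8]
tool_rot: [-2.87, 1.516, -2.363]
force: [-8.1, 6.5, 2.8]
width: 24.1
```

```bash
python3 arc.py 3 10
```

```text
ang 36.7 turned 0.262 (+n) r 55.2 z 261.8 F tan -10.0 rad -2.6 z 2.8 lean [-0.039 -0.039 -0.998] q [-0.65  0.84  1.06  1.46 -0.69  1.3   0.98] w 24.1 t 19.825
[-0.0, -9.6, 0.3]
[0.2, -9.5, -1.2]
[0.3, -9.2, -2.8]
```

>>> apply_moves(
  targets=[
    [[0,-9,0],0,15],
  ],
)

```text
clock: 19.95
eef_pos: [648.0, 40.8, 261.9]
tool_rot: [-3.026, 1.518, -2.518]
force: [-7.4, 6.6, 2.7]
width: 24.6
```

```bash
python3 arc.py 3 10
```

```text
ang 31.5 turned 0.276 (+n) r 55.1 z 261.9 F tan -9.5 rad -2.8 z 2.7 lean [-0.043 -0.031 -0.999] q [-0.63  0.84  1.05  1.45 -0.69  1.31  0.98] w 24.6 t 19.95
[-0.1, -9.6, -0.5]
[0.2, -9.4, -2.1]
[0.2, -8.8, -3.7]
```

>>> apply_moves(
  targets=[
    [[0,-9,-1],0,15],
  ],
)

```text
clock: 20.08
eef_pos: [650.1, 36.7, 261.9]
tool_rot: [3.084, 1.519, -2.688]
force: [-7.2, 9.0, 2.1]
width: 24.8
```

```bash
python3 arc.py 3 10
```

```text
ang 26.7 turned 0.29 (+n) r 54.9 z 261.9 F tan -11.3 rad -2.4 z 2.1 lean [-0.047 -0.023 -0.999] q [-0.61  0.84  1.05  1.44 -0.69  1.31  0.99] w 24.8 t 20.075
[-0.1, -9.5, -1.2]
[0.1, -9.1, -2.9]
[0.2, -8.5, -4.4]
```

A fit over the readings puts first touch at about 1.116 turn, which means 0.17 turn past it now, or about 105 N. One more small step, then release.

>>> apply_moves(
  targets=[
    [[0,-9,-1],0,15],
    [[0,0,0],0,15],
  ],
)

```text
clock: 20.32
eef_pos: [651.7, 32.6, 262.0]
tool_rot: [2.883, 1.518, -2.887]
force: [-0.0, -3.5, -2.7]
width: 24.5
```

```bash
python3 arc.py 1 10
```

```text
ang 22.1 turned 0.303 (+n) r 54.7 z 262.0 F tan 3.2 rad -1.3 z -2.7 lean [-0.051 -0.013 -0.999] q [-0.6   0.84  1.04  1.43 -0.7   1.32  1.  ] w 24.5 t 20.325
[-0.1, -9.4, -1.8]
```

>>> apply_moves(
  targets=[
    [[0,0,0],0,85],
    [[0,0,0],0,85],
    [[0,0,0],0,85],
    [[0,0,0],0,85],
    [[-25,0,0],0,85],
    [[-30,0,0],0,85],
    [[-30,0,0],0,85],
    [[0,0,0],0,85],
  ],
)

```text
clock: 21.32
eef_pos: [655.6, 32.9, 348.9]
tool_rot: [2.909, 1.515, -2.861]
force: [-0.4, -0.4, -0.5]
width: 84.9
```

```bash
python3 look.py 20 side wrist; python3 - <<'E'
from h import *
p=dict(np.load('wrist20.npz'));q=cloud(p,p['d']).reshape(-1,3)[p['d'].ravel()>0]
k=q[(q[:,2]>299)&(q[:,2]<307)&(np.hypot(q[:,0]-598,q[:,1]-18)<75)];print(len(k),k.mean(0))
d=k.mean(0)-[598,17.6,0];print('r',np.hypot(*d[:2]),'ang',np.degrees(np.arctan2(d[1],d[0])))
E
```

```text
[-0.588  0.78   1.077  1.284 -0.637  1.495  0.938] [655.6  32.9 348.9] [-0.054 -0.016 -0.998] [-0.4 -0.4 -0.5] 84.9397177152453 21.325
673 [649.13433715  39.75915334 302.97686032]
r 55.729242879389766 ang 23.42958009518198
```

View pics/side20.png

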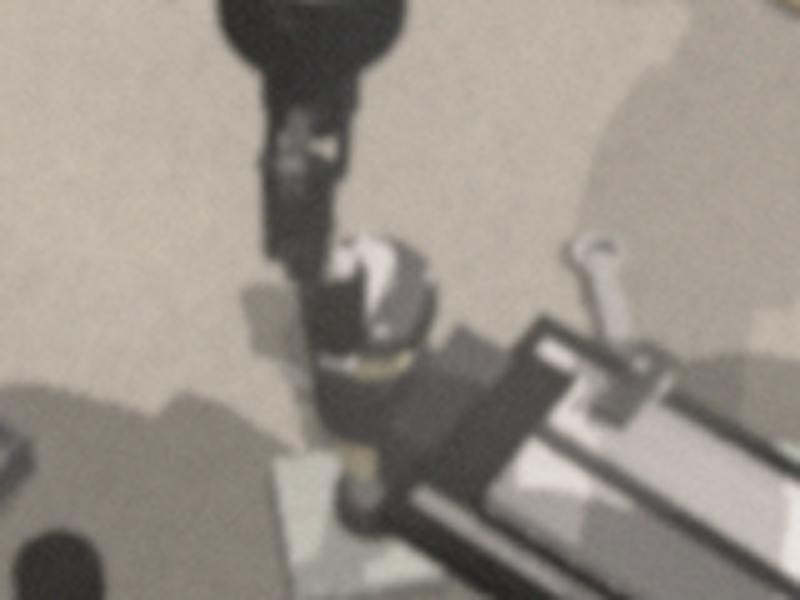

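View pics/wrist20.png

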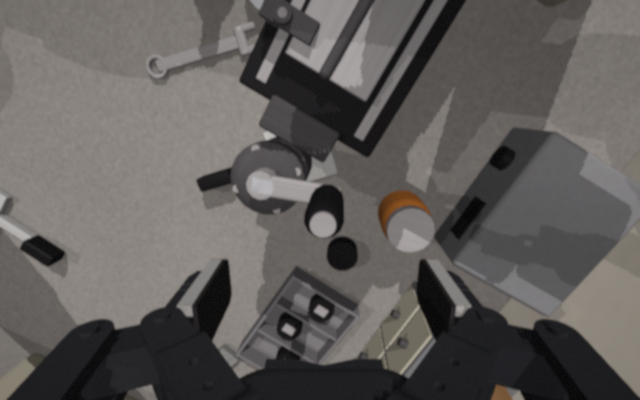

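The cap is now at 23.4° against 131° at the start, so 1.30 turns, agreeing with the arm's count. One look at the foot-to-plate contact from the near side.

```bash
python3 - <<'E'
from h import *
from cell import status,eyes
plan(status.read_state(),[(560,-60,349,40),(510,-80,260,48)],50)
E
```

```text
az 29.4 pos [654.4  33.7 346.2] x-axis [-0.058 -0.014 -0.998]
[[1.4, -11.8, -42.7], np.float64(-3.5)]
[[1.4, -9.1, -43.4], np.float64(-3.5)]
[[1.4, -6.4, -43.9], np.float64(-3.5)]
[[30.7, 4.8, -15.4], np.float64(-2.7)]
[[30.7, 5.5, -15.2], np.float64(-2.7)]
[[30.7, 6.2, -14.9], np.float64(-2.7)]
```

>>> apply_moves(
  targets=[
    [[-2,-12,-43],-3.5,85],
    [[0,-9,-43],-3.5,85],
    [[0,-6,-44],-3.5,85],
    [[30,5,-15],-3,85],
    [[30,5,-15],-3,85],
    [[30,6,-15],-3,85],
    [[0,0,0],0,85],
  ],
)

```text
clock: 22.3
eef_pos: [502.0, -81.0, 258.4]
tool_rot: [2.467, 1.498, -2.951]
force: [0.4, -0.0, 0.9]
width: 84.8
```

```bash
python3 look.py 21 wrist top; python3 - <<'E'
from h import *
p=dict(np.load('wrist21.npz'));q=cloud(p,p['d']).reshape(-1,3)[p['d'].ravel()>0]
r=np.hypot(q[:,0]-599.5,q[:,1]-17.8)
k=(r<25);h=np.histogram(q[k][:,2],bins=np.arange(6,72,2));print(list(zip(h[1].astype(int).tolist(),h[0].tolist())))
cv2.imwrite('pics/w21c.png',cv2.resize(p['im'][60:310,380:640],None,fx=2.4,fy=2.4))
E
```

```text
[-0.528  0.611  0.999  1.829 -0.53   1.083  1.543] [502.  -81.  258.4] [-0.072 -0.014 -0.997] [ 0.4 -0.   0.9] 84.77504472717023 22.3
[(6, 0), (8, 0), (10, 62), (12, 150), (14, 17), (16, 14), (18, 14), (20, 2), (22, 15), (24, 26), (26, 20), (28, 110), (30, 175), (32, 67), (34, 80), (36, 15), (38, 16), (40, 17), (42, 17), (44, 9), (46, 21), (48, 12), (50, 21), (52, 11), (54, 17), (56, 10), (58, 7), (60, 1), (62, 0), (64, 0), (66, 0), (68, 0)]
```

View pics/wrist21.png

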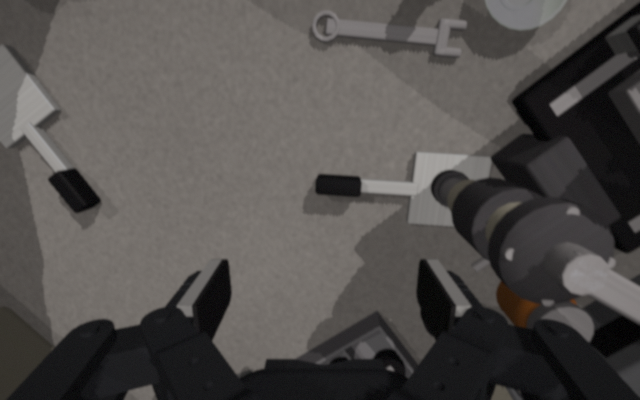

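View pics/top21.png

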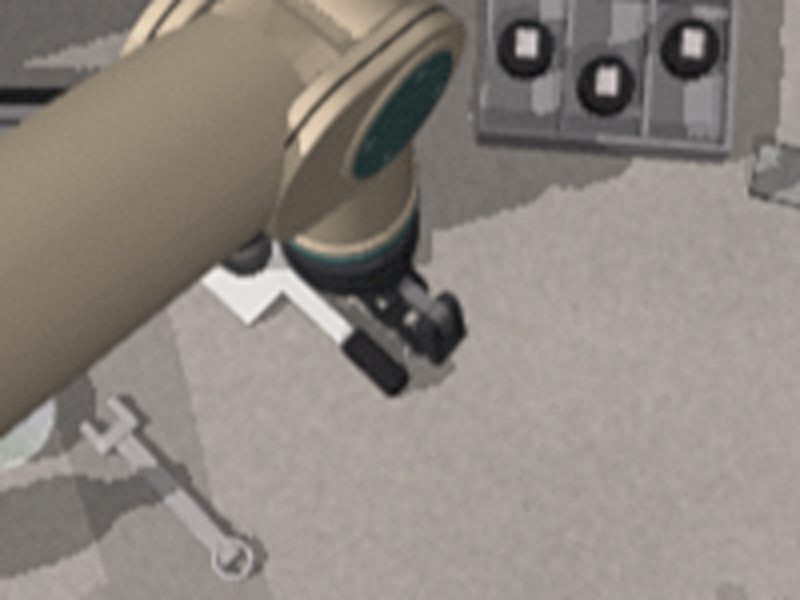

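The wrist view shows the foot on the plate at (447,185). Depth puts the foot's top at 30 mm, which is plate 12 plus foot 18, so it is seated. It dropped about 13.5 mm of the 15.6 mm wound, leaving about 2.1 mm of cushion squeeze, or roughly 105 N. That agrees with the force estimate, so I'll hand in.

```bash
python3 -c "
from cell import ctrl;print(ctrl.finish_job())"
```

```text
the job is handed in; nothing more can be done
None
```

I slid the far plate under the support leg, wound the crank 1.30 turns clockwise until it stiffened, let go of everything and handed the job in at about 22 s. No verdict was reported.

**Plate:** It lies flat, with its top at about 12 mm. Measured before cranking, its centre was about 5 mm from the leg axis. I first gripped the handle across its width, but joint 7 ran to its limit (2.941 against 2.94) about 30 mm short. I released, took the grip lengthwise and finished the move from there.

**Crank:** The drag at the handgrip was about 7.2 N turning freely and rose to about 10–11 N at the end. That puts first touch near 1.12 turns, so the crank stopped about 0.18 turn past it, or roughly 105 N on the plate. The camera depth agrees: the foot's top stands at 30 mm, resting on the plate, with about 2 mm of cushion squeeze. The single force readings were noisy by about 1 N, and the depth readings by 1–2 mm.

**After release:** The cap's position gives 1.30 turns, matching the arm's count, so the crank stayed where I left it. The other items looked untouched in the last pictures, but I did not re-measure their positions.

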